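Set the dosing pump's flywheel to its mark and switch it on over the splash guard

ROBOT

A 6-joint arm with a two-finger parallel gripper is mounted at the origin on the work surface. World frame = base frame: x ahead of the robot, y to its left, z up, the work surface at z = 0. Lengths are in m, angles in rad, forces in N, time in s.
With the tool pointing down it reaches from about 0.4 to 0.925 m from the base axis. Payload 3.4 kg.
Tool frame: the origin (TCP) lies midway between the tips of the shut fingers; the grasp point (between the pads) lies 19 mm behind it; z points along the fingers, y is the direction in which the jaws open and shut (so a half turn about z gives the same grasp; the last joint's range is limited). The gripper opens to 85 mm and grips with 20 to 120 N. Pads are 22 mm wide; open, the fingers measure 114 mm over their backs; the gripper's body (76 mm by 85 mm) begins 54 mm behind the grasp point. The pads swing forward as they close: fully open they stand 13 mm farther back than shut.
Start: joints at [1.111, 0.307, 1.506, -0, 1.328, -0.073], TCP at [0.216, 0.533, 0.231] pointing down, gripper open.
Joint ranges: [-3.12, 3.12], [-1.05, 2.28], [0.14, 2.33], [-1.42, 4.57], [0.1, 2.73], [-2.68, 2.68]. Speed limits (rad/s): [2.57, 2.57, 3.14, 3.14, 3.14, 3.14].

INTERFACE

Orientations are given as a unit quaternion [w, x, y, z].
In Python, from workcell import manip gives the robot as it stands.
- The arm moves only by the tool send_rows, never from a script. Its argument "rows" is text: rows parted by semicolons, each of 6 numbers parted by spaces: the shift along the tool's x, y, z in cm, then the turn, a rotation vector about the tool's x, y, z in degrees. A call has 1 to 12 rows; each row is the pose to reach, as a shift and turn from the pose commanded when the call began, along the tool's axes at that moment; what a row does not reach only later rows make up. A row lasts 1/8 s, in which the tool goes at most 62.5 mm and 10.7 degrees, less where a joint would pass 70% of its speed; a pose out of reach is approached as far as the arm can. A call with a gripper value outside its range is refused whole. "grip" is the opening in per cent of the stroke, from 0 (shut) to 100 (fully open), set as the call begins (left out, the last holds). The fingers move at their own pace and stop on an object; "squeeze" is the grip in N (left out, the last holds). Time passes only in rows, so rows that repeat a pose let the fingers close. It gives the time, the measured TCP pose, the force and the opening at its end, in the units of the state.
- manip.get_obs(): the state, without advancing time (a new reading comes with each control period).
- manip.camera(name): name is "scene" or "top" or "wrist"; returns (picture, depth): 420x560x3 uint8, red, green, blue; 420x560 float32, m along the optical axis (not along the pixel's ray), 0 where there is no reading.
- manip.calibration(name): a dict with "fx", "fy", "cx", "cy" (pixels), "rvec" (rotation vector, rad) and "tvec" (3), from world to camera coordinates, as OpenCV has them; the wrist camera has in their place "hand_eye" (4x4, takes a point from camera to tool coordinates, whose origin is the TCP and whose axes are the flange's). Camera axes: x right, y down, z forward; pixel columns grow to the right and rows downward; lengths in m; the calibration is good to about 2 mm. The wrist camera is an equidistant fisheye: a pixel r from the principal point sees the ray r / f radians off the axis. A picture is of the moment at which its call begins: read the wrist's pose just before it. calibration takes no time and is no camera call.
- manip.finish_job(): hands the job in, once; it reports no verdict.
The state is a dict: "clock": time; "joint_pos": joint angles; "joint_velocities": joint speeds; "joint_torque": joint torques, N m; "position": TCP position; "orientation": TCP orientation; "ft_force": force on the tool from outside, world axes, zero at the start; "moment": the same for the moment, N m; "finger_gap": finger opening in m.
Only numpy, scipy, OpenCV 4.12 (cv2) and the standard library are available. Lean on these libraries where they do the work, as an engineer would, in place of code of your own. Each camera call takes 0.05 s, during which the arm holds its last target.

TASK

Get the dosing pump ready and start it: turn its flywheel by the rim until the engraved mark faces the fixed pointer, and let go. Then take the bent rod from its rest, reach over the splash guard with it and push the toggle switch behind the guard fully over, away from the guard, without touching the switch with the gripper. Finally lay the rod back in both forks of its rest as you found it, leaving the mark at the pointer and the other things on the bench where they stand.

Things in the scene. Friction and masses are not known exactly. Their poses are not given: they have to be found in the camera images.
- pump: dosing pump, fixed: white housing 230 x 170 x 70 mm tall, a flat flywheel on top, steel fluid head at the far end. Origin on the bench under the wheel's axle; the pointer lies towards its +x, z up. Housing reaches 105 mm to -x, 125 mm to +x, 85 mm to either side; the fluid head goes on to 170 mm in +x
- flywheel: the pump's aluminium wheel, cup shaped, open upward, 140 mm outer diameter, turning on an upright axle; about 1 N turns it at the rim, it stays where left and has no stop within a turn. Upright rim 8 mm thick (radius 62 to 70 mm), top edge 112 mm above the bench, 26 mm above the web inside, 42 mm above the housing outside. Origin on the axle, 76 mm up; +x points to the engraved mark
- mark (a point): the single engraved mark, a dark radial line 4 mm wide across web and rim and down the outside of the rim; this point is on top of the rim, 66 mm from the axle, 112 mm above the bench
- wheel_centre (a point): point on the wheel's axle at the height of the rim's top, 112 mm above the bench. Below it the hub, 28 mm wide, top 102 mm above the bench, in the web whose top is 86 mm above the bench. A thin flange of 147 mm diameter runs round the wheel's foot
- pointer_tip (a point): tip of the fixed pointer, a dark steel cone 23 mm long on a steel post (16 x 18 mm, top 118 mm above the bench) at the far edge of the housing; the tip is 77 mm from the axle and 108 mm above the bench, aimed at the axle
- station: power station, fixed: base plate 220 x 180 x 12 mm; grey sheet splash guard in front (69 to 65 mm to -x, 160 mm wide, 120 mm tall) with side wings as tall, 76 mm to either side, reaching to 33 mm +x; behind it a toggle on a black block (40 x 44 mm, top 42 mm up), then a white box (60 to 120 mm to +x, 62 mm tall). Origin on the bench under the toggle's pivot, +x from guard to box, y along the guard
- lever: the toggle lever, a steel stem 8 mm thick with a 14 mm ball, pivoting 42 mm above the bench about the station's y axis; ball centre 50 mm from the pivot. Starts leaning about 0.45 rad towards the guard (off), at most 0.12 rad less; swings to 0.45 rad away from the guard (on), where it stops; about 1 N at the ball moves it and it stays where left
- lever_tip (a point): centre of the toggle's ball; off: about 22 mm towards the guard from the pivot and 87 mm above the bench; fully on: 22 mm away from the guard, 87 mm above the bench
- rest: rod rest, fixed: base 170 x 70 x 10 mm with two upright steel forks 6 mm thick, open upward. Origin on the bench below the rod's grip, +x along the resting rod towards its leg. Fork under the handle 45 mm to -x: slot 22 mm wide, floor 121 mm, prongs 143 mm above the bench; fork under the shank 75 mm to +x: slot 18 mm wide, floor 126.5 mm, prongs 148.5 mm above the bench
- rest_seat (a point): where the rod's origin is when it lies in the rest: on the rest's axis, 130 mm above the bench
- rod: loose bent rod, about 160 g: black handle 100 x 14 x 18 mm (length, width, height), then a 7 mm steel shank, bent square down into a leg. Origin in the handle on the rod's axis, the place to grip (near the balance point); +x along the shank, z up when in the rest. Handle from 60 mm to -x to 40 mm to +x; leg 120 mm to +x, reaching 100 mm below the axis
- rod_tip (a point): lower end of the rod's leg, 120 mm to +x and 100 mm below the rod's origin; 30 mm above the bench in the rest
- amber_bottle: bystander: brown glass bottle, 64 mm across, 130 mm tall; origin at the underside
- beaker: bystander: empty glass beaker, 68 mm across, 85 mm tall; origin at the underside
- vial: bystander: small capped vial, 26 mm across, 48 mm tall; origin at the underside
- wrench: bystander: steel wrench, 150 mm long, lying flat; origin at the underside, middle of its length
- jar: bystander: low white jar, 52 mm across, 60 mm tall; origin at the underside
- fitting: bystander: turned steel fitting, 32 mm across, 34 mm tall; origin at the underside
Not all that is in view belongs to the job. There is more than one size of the rod; the job needs the larger.

How it is judged:
By the outcome, as a careful person would: the job done as asked, in the order asked, and still so for the second after the job is handed in, with the robot touching nothing.
It also fails if it takes over 72 s, if anything falls off the work surface, if the arm or the gripper's body presses on something with over 40 N, if the wrist force passes 120 N, or if a joint passes its speed limit or range.

## Working session

There is one attempt and no reset: what is moved stays moved. The work goes in short steps, Python scripts to look and compute and a tool call to move; the robot and the scene stay as the last step left them, time stands still between calls to the robot, and variables do not carry over. Pictures are saved under pics/ and viewed, and the job is handed in when it is done.

Besides the shell and the picture viewer there is one more tool, called after "Emit:" by a JSON object that holds its "op" and its "data". send_rows: Moves the arm, as the interface text tells. Its arguments: {"type":"object","properties":{"rows":{"type":"string"},"grip":{"type":"number"},"squeeze":{"type":"number"}},"required":["rows"]}

```bash
ls; mkdir -p pics; cat > h.py <<'E'
import numpy as np, cv2, pickle
from workcell import manip
def save(n,tag):
    o=manip.get_obs(); p,d=manip.camera(n); cv2.imwrite(f'pics/{tag}.png',p[:,:,::-1]); np.savez(f'pics/{tag}.npz',p=p,d=d,pos=o['position'],q=o['orientation']); return p,d
def ext(n):
    c=manip.calibration(n); R=cv2.Rodrigues(np.array(c['rvec'],float))[0]; return c,R,np.array(c['tvec'],float).ravel()
def ray(n,u,v):
    c,R,t=ext(n); d=np.array([(u-c['cx'])/c['fx'],(v-c['cy'])/c['fy'],1.]); return -R.T@t, R.T@d
def onplane(n,u,v,z):
    o,d=ray(n,u,v); return o+d*(z-o[2])/d[2]
def proj(n,P):
    c,R,t=ext(n); q=R@np.array(P)+t; return np.array([c['fx']*q[0]/q[2]+c['cx'],c['fy']*q[1]/q[2]+c['cy']])
def cloud(n,d):
    c,R,t=ext(n); v,u=np.mgrid[0:d.shape[0],0:d.shape[1]]
    P=np.stack([(u-c['cx'])/c['fx']*d,(v-c['cy'])/c['fy']*d,d],-1); return (P-t)@R
E
python3 - <<'E'
from h import *
for n in('scene','top','wrist'): save(n,n+'0')
print(manip.get_obs())
for n in('scene','top','wrist'): print(manip.calibration(n))
E
```

```text
pics
{'clock': 0.15, 'joint_pos': array([ 1.11149621e+00,  3.07418917e-01,  1.50739979e+00, -4.80152477e-06,
        1.32842020e+00, -7.35140782e-02]), 'joint_velocities': array([-4.84566739e-04, -1.90586577e-03, -4.09078940e-03,  1.04402995e-04,
       -3.07252356e-05,  1.79862631e-03]), 'joint_torque': array([-5.51657399e-05, -4.57981324e+01, -2.52217895e+01, -1.93279811e-04,
        8.56635219e-03,  2.37564115e-05]), 'position': array([0.2161508 , 0.53222815, 0.23057251]), 'orientation': array([-2.14453043e-04,  1.91698428e-01,  9.81453532e-01, -7.94698569e-04]), 'ft_force': array([0.91484743, 0.02282684, 1.22685827]), 'moment': array([ 0.06367811, -0.03601985, -0.02149323]), 'finger_gap': 0.08531738928448576}
{'fx': 536.0240610441206, 'fy': 536.0240610441206, 'cx': 280.5169852039663, 'cy': 228.37271255138515, 'rvec': array([ 1.31162756,  1.96803163, -1.0436422 ]), 'tvec': array([ 0.20296416, -0.19965051,  2.0118674 ])}
{'fx': 402.24993827426226, 'fy': 402.24993827426226, 'cx': 282.53375601469196, 'cy': 204.34569820690538, 'rvec': array([ 2.14573675, -2.16687284,  0.11221563]), 'tvec': array([0.01398901, 0.55370565, 1.05480107])}
{'fx': 325.19226210127806, 'fy': 325.19226210127806, 'cx': 277.4148182029646, 'cy': 204.24544370407506, 'hand_eye': array([[ 9.34018248e-04, -9.49328887e-01, -3.14282980e-01,
         7.99720148e-02],
       [ 9.99997390e-01,  2.31359058e-04,  2.27304697e-03,
         5.56332939e-04],
       [-2.08515693e-03, -3.14284282e-01,  9.49326626e-01,
        -1.41947906e-01],
       [ 0.00000000e+00,  0.00000000e+00,  0.00000000e+00,
         1.00000000e+00]])}
```

View pics/scene0.png

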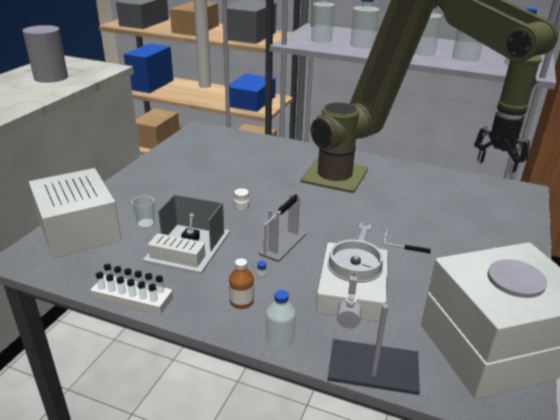

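View pics/top0.png

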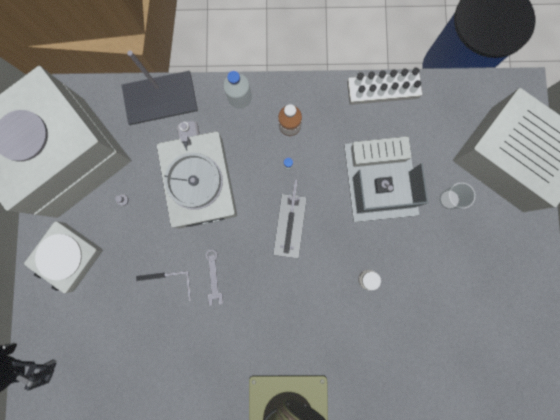

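View pics/wrist0.png

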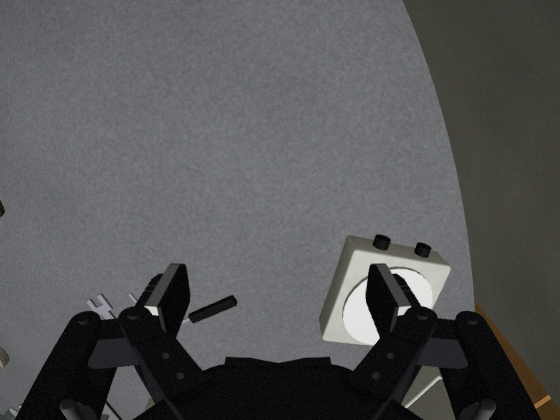

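```bash
python3 - <<'E'
import cv2
t=cv2.imread('pics/top0.png'); s=cv2.imread('pics/scene0.png')
def c(i,x0,y0,x1,y1,k,n): cv2.imwrite('pics/'+n+'.png',cv2.resize(i[y0:y1,x0:x1],None,fx=k,fy=k,interpolation=cv2.INTER_CUBIC))
c(t,150,115,250,235,5,'z1'); c(t,250,130,440,270,4,'z2'); c(s,300,220,440,330,5,'z3');c(s,140,160,310,310,4,'z4')
E
```

```text
(no output)
```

View pics/z1.png

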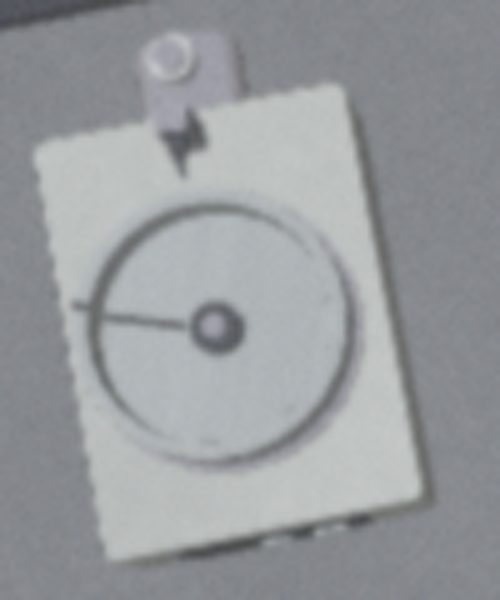

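View pics/z2.png

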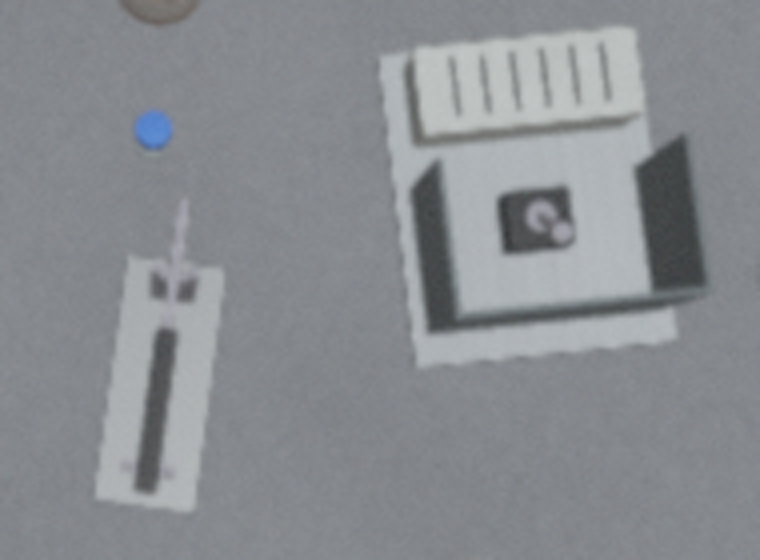

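View pics/z3.png

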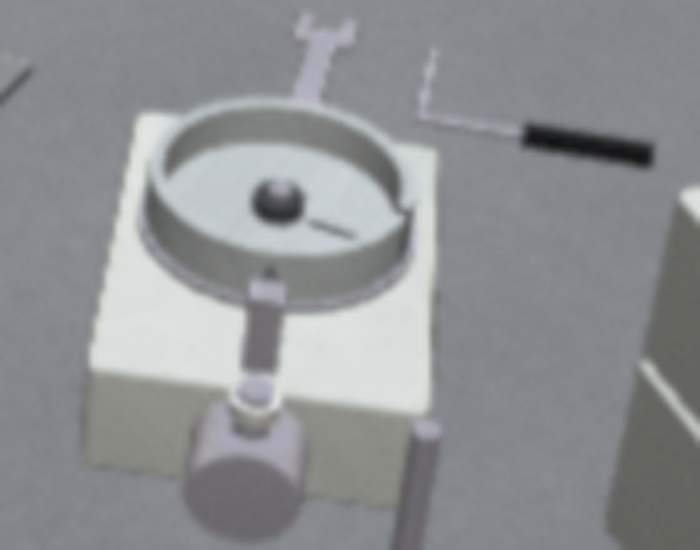

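View pics/z4.png

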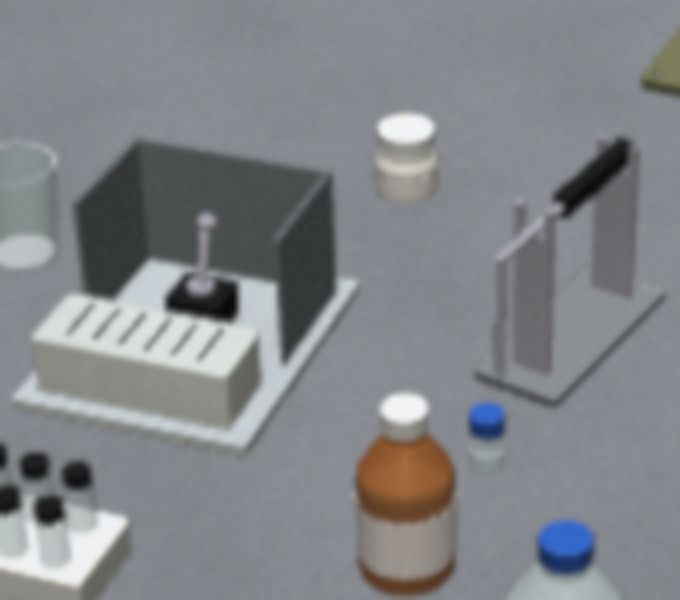

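```bash
python3 - <<'E'
from h import *
z1=lambda u,v:(150+u/5-.4,115+v/5-.4)
z2=lambda u,v:(250+u/4-.4,130+v/4-.4)
def P(f,u,v,z): return onplane('top',*f(u,v),z)
C=[P(z1,*p,0.07) for p in((35,150),(340,85),(425,500),(110,560))]
for a in C: print('hous',a.round(4))
print([np.linalg.norm(C[i]-C[(i+1)%4]).round(4) for i in range(4)])
print('hub',P(z1,217,326,.102),'pointer',P(z1,182,178,.108),'mark in',P(z1,184,326,.086),'markrim',P(z1,75,305,.10), P(z1,100,319,.086))
d=np.load('pics/top0.npz')['d']; W=cloud('top',d)
# wheel top cloud
m=(abs(W[...,2]-.112)<.006)
v,u=np.where(m); k=(u>160)&(u<230)&(v>140)&(v<220); q=W[v[k],u[k]]
x=cv2.fitEllipse(q[:,:2].astype(np.float32)) if len(q)>5 else 0
A=np.c_[2*q[:,:2],np.ones(len(q))]; s=np.linalg.lstsq(A,(q[:,:2]**2).sum(1),rcond=None)[0]; print(len(q),'circ',s[:2],np.sqrt(s[2]+s[:2]@s[:2]))
# station
for n,p,z in[('base0',(380,57),.012),('base2',(418,366),.012),('base3',(677,338),.012),('boxA',(415,47),.062),('boxB',(635,28),.062),('boxC',(640,118),.062),('boxD',(423,138),.062),('guardL',(430,330),.12),('guardR',(705,290),.12),('wingLfar',(440,160),.12),('wingRfar',(687,135),.12),('guard in L',(455,318),.012),('ball',(562,231),.087),('blk',(500,192),.042),('blk',(570,186),.042),('blk',(576,246),.042),('blk',(505,253),.042)]: print(n,P(z2,*p,z).round(4))
for n,p,z in[('rest',(130,257),.01),('rest',(224,268),.01),('rest',(194,511),.01),('rest',(97,499),.01),('h end',(145,492),.139),('h front',(167,330),.139),('shank',(173,300),.134),('tip',(184,203),.08),('bend',(172,315),.13)]: print(n,P(z2,*p,z).round(4))
for nm,uv in [('amber',(290,110)),('vial',(288,162)),('jar',(371,281)),('beaker',(450,200)),('wrench',(213,278)),('fit',(122,200))]: print(nm,onplane('top',*uv,.04).round(3),W[uv[1],uv[0]].round(3))
E
```

```text
hous [0.7131 0.3421 0.07  ]
hous [0.7467 0.1796 0.07  ]
hous [0.5239 0.1332 0.07  ]
hous [0.4942 0.297  0.07  ]
[np.float64(0.1659), np.float64(0.2276), np.float64(0.1665), np.float64(0.2235)]
hub [0.61116331 0.23572787 0.102     ] pointer [0.68712105 0.25355351 0.108     ] mark in [0.6142539  0.25668174 0.086     ] markrim [0.62326422 0.30936731 0.1       ] [0.61843252 0.30048748 0.086     ]
576 circ [0.61581015 0.23821014] 0.06746001090330973
base0 [ 0.7246 -0.1663  0.012 ]
base2 [ 0.508  -0.1864  0.012 ]
base3 [ 0.5254 -0.3636  0.012 ]
boxA [ 0.7177 -0.1824  0.062 ]
boxB [ 0.7289 -0.3293  0.062 ]
boxC [ 0.6676 -0.3298  0.062 ]
boxD [ 0.6558 -0.1859  0.062 ]
guardL [ 0.5224 -0.1765  0.12  ]
guardR [ 0.5455 -0.3469  0.12  ]
wingLfar [ 0.6291 -0.186   0.12  ]
wingRfar [ 0.6432 -0.3406  0.12  ]
guard in L [ 0.5407 -0.2127  0.012 ]
ball [ 0.5885 -0.2688  0.087 ]
blk [ 0.6225 -0.2399  0.042 ]
blk [ 0.6261 -0.287   0.042 ]
blk [ 0.5853 -0.2894  0.042 ]
blk [ 0.581  -0.2418  0.042 ]
rest [0.5856 0.0097 0.01  ]
rest [ 0.5773 -0.0551  0.01  ]
rest [ 0.4111 -0.0321  0.01  ]
rest [0.4198 0.0337 0.01  ]
h end [0.4247 0.0005 0.139 ]
h front [ 0.5222 -0.0139  0.139 ]
shank [ 0.5411 -0.0178  0.134 ]
tip [ 0.6107 -0.0265  0.08  ]
bend [ 0.5323 -0.0171  0.13  ]
amber [ 0.815 -0.014  0.04 ] [ 0.783 -0.014  0.128]
vial [ 0.668 -0.007  0.04 ] [ 0.667 -0.007  0.047]
jar [ 0.348 -0.221  0.04 ] [ 0.35  -0.217  0.059]
beaker [ 0.56  -0.439  0.04 ] [ 0.555 -0.422  0.082]
wrench [0.36  0.193 0.04 ] [0.357 0.2   0.005]
fit [0.569 0.442 0.04 ] [0.571 0.447 0.026]
```

```bash
cat >> h.py <<'E'
from scipy.spatial.transform import Rotation as Ro
def tool():
    o=manip.get_obs(); q=np.array(o['orientation']); return np.array(o['position']),Ro.from_quat(q[[1,2,3,0]]),o
def Rjaw(deg):
    a=np.radians(deg); y=np.array([np.cos(a),np.sin(a),0]); z=np.array([0,0,-1.]); return Ro.from_matrix(np.c_[np.cross(y,z),y,z])
def row(P,R,p0=None,R0=None):
    p,r,_=tool() if p0 is None else (p0,R0,0)
    s=r.inv().apply(np.array(P)-p)*100; w=np.degrees((r.inv()*R).as_rotvec()); return ' '.join(f'{x:.2f}' for x in s)+'  '+' '.join(f'{x:.1f}' for x in w)
def wproj(P,pos,q):
    c=manip.calibration('wrist'); r=Ro.from_quat(np.array(q)[[1,2,3,0]]); H=c['hand_eye']
    t=r.inv().apply(np.array(P)-pos); k=H[:3,:3].T@(t-H[:3,3]); th=np.arctan2(np.hypot(k[0],k[1]),k[2]); ph=np.arctan2(k[1],k[0])
    return np.array([c['cx']+c['fx']*th*np.cos(ph),c['cy']+c['fy']*th*np.sin(ph)])
def wplane(u,v,pos,q,z):
    c=manip.calibration('wrist'); r=Ro.from_quat(np.array(q)[[1,2,3,0]]); H=c['hand_eye']
    dx,dy=(u-c['cx'])/c['fx'],(v-c['cy'])/c['fy']; th=np.hypot(dx,dy); ph=np.arctan2(dy,dx)
    k=np.array([np.sin(th)*np.cos(ph),np.sin(th)*np.sin(ph),np.cos(th)])
    o=pos+r.apply(H[:3,3]); d=r.apply(H[:3,:3]@k); return o+d*(z-o[2])/d[2]
E
python3 -c "
from h import *
print(row([.5604,.1936,.23],Rjaw(40)))"
```

```text
-44.64 -18.42 0.08  -0.1 0.0 27.9
```

Emit:
{"op": "send_rows", "data": {"rows": "-44.6 -18.4 0.1 -0.1 0 27.9;-44.6 -18.4 0.1 -0.1 0 27.9;-44.6 -18.4 0.1 -0.1 0 27.9;-44.6 -18.4 0.1 -0.1 0 27.9;-44.6 -18.4 0.1 -0.1 0 27.9;-44.6 -18.4 0.1 -0.1 0 27.9;-44.6 -18.4 0.1 -0.1 0 27.9;-44.6 -18.4 0.1 -0.1 0 27.9;-44.6 -18.4 0.1 -0.1 0 27.9;-44.6 -18.4 0.1 -0.1 0 27.9;-44.6 -18.4 0.1 -0.1 0 27.9;-44.6 -18.4 0.1 -0.1 0 27.9", "grip": 45}}

```text
clock: 1.65
position: [0.5594, 0.1955, 0.2305]
orientation: [0.0, 0.422, 0.907, 0.001]
ft_force: [-0.1, 0.1, 0.2]
finger_gap: 0.0381
```

```bash
python3 -c "
from h import *
print(tool()); save('wrist','w1')"
```

```text
(array([0.55944272, 0.1954884 , 0.23046503]), Rotation.from_matrix(array([[-6.44164796e-01,  7.64886217e-01,  8.89543113e-04],
                            [ 7.64886498e-01,  6.44163249e-01,  1.53406896e-03],
                            [ 6.00377219e-04,  1.66859273e-03, -9.99998428e-01]])), {'clock': 1.65, 'joint_pos': array([ 2.64116312e-01,  3.31152175e-01,  1.47124790e+00,  1.28328867e-03,
        1.33793359e+00, -4.36109538e-01]), 'joint_velocities': array([-0.00238047,  0.00055233, -0.00271305, -0.00337579,  0.00135943,
       -0.00089961]), 'joint_torque': array([-1.82320517e-01, -4.73244166e+01, -2.53530854e+01, -3.91413618e-03,
       -6.33187039e-03,  1.90839390e-03]), 'position': array([0.55944272, 0.1954884 , 0.23046503]), 'orientation': array([7.97314401e-05, 4.21802792e-01, 9.06687167e-01, 8.83066896e-04]), 'ft_force': array([-0.14377967,  0.09984013,  0.15277728]), 'moment': array([ 0.0437739 ,  0.0117765 , -0.04880806]), 'finger_gap': 0.03813547854854854})
```

View pics/w1.png

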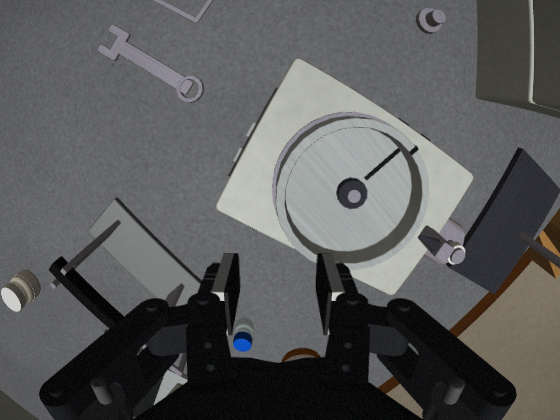

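```bash
python3 - <<'E'
import cv2
t=cv2.imread('pics/w1.png'); cv2.imwrite('pics/w1z.png',cv2.resize(t[95:285,260:480],None,fx=3.5,fy=3.1,interpolation=cv2.INTER_CUBIC))
E
```

```text
(no output)
```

View pics/w1z.png

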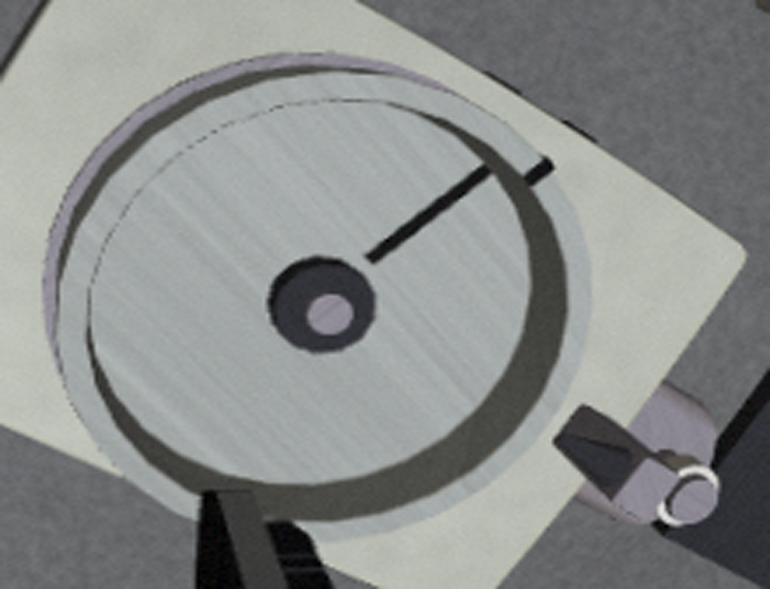

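```bash
python3 - <<'E'
from h import *
D=np.load('pics/w1.npz'); pos,q=D['pos'],D['q']
f=lambda u,v,z: wplane(260+u/3.5-.35,95+v/3.1-.35,pos,q,z)
def circ(pts,z):
    X=np.array([f(u,v,z)[:2] for u,v in pts]); A=np.c_[2*X,np.ones(len(X))]; s=np.linalg.lstsq(A,(X**2).sum(1),rcond=None)[0]
    r=np.sqrt(s[2]+s[:2]@s[:2]); print(s[:2].round(4),r.round(4),(np.linalg.norm(X-s[:2],axis=1)-r).round(4)); return s[:2]
c1=circ([(330,71),(575,220),(591,290),(572,390),(480,510),(400,535),(100,190),(60,290)],.112)
c2=circ([(89,300),(250,120),(567,300),(300,520),(200,485),(480,460)],.112)
print('hub',f(321,304,.102),'pin?',f(330,313,.102))
for n,p,z in[('ptr',(555,438),.108),('mark',(538,173),.112),('webm',(372,260),.086),('webm2',(488,170),.086)]:
    X=f(*p,z)[:2]; 
    for c in(c1,): d=X-c; print(n,X.round(4),np.linalg.norm(d).round(4),np.degrees(np.arctan2(d[1],d[0])).round(1))
d=f(488,170,.086)-f(372,260,.086);print(np.degrees(np.arctan2(d[1],d[0])))
E
```

```text
[0.6145 0.2372] 0.0702 [ 0.0017 -0.0008 -0.0009 -0.0008  0.003  -0.0013  0.0003 -0.0013]
[0.6129 0.2401] 0.0609 [ 0.0011 -0.0006  0.0002  0.001  -0.0016 -0.0002]
hub [0.6093653  0.23996546 0.102     ] pin? [0.61302582 0.2395669  0.102     ]
ptr [0.6881 0.2533] 0.0753 12.3
mark [0.622  0.3043] 0.0675 83.6
webm [0.6165 0.258 ] 0.0209 84.4
webm2 [0.6218 0.2996] 0.0628 83.3
82.76875517622226
```

```bash
python3 -c "
from h import *
print(row([.5645,.1943,.095],Rjaw(42)))"
```

```text
-0.41 0.28 13.55  0.1 -0.0 -1.9
```

Emit:
{"op": "send_rows", "data": {"rows": "-0.4 0.3 4 0 0 -1.9;-0.4 0.3 9 0 0 -1.9;-0.4 0.3 12 0 0 -1.9;-0.4 0.3 13.5 0 0 -1.9;-0.4 0.3 13.5 0 0 -1.9;-0.4 0.3 13.5 0 0 -1.9"}}

```text
clock: 2.45
position: [0.5665, 0.194, 0.0967]
orientation: [0.001, 0.407, 0.913, 0.002]
ft_force: [0.0, -0.3, 0.0]
finger_gap: 0.0385
```

Emit:
{"op": "send_rows", "data": {"rows": "0 0 0 0 0 0;0 0 0 0 0 0;0 0 0 0 0 0;0 0 0 0 0 0;0 0 0 0 0 0;0 0 0 0 0 0", "grip": 0, "squeeze": 25}}

```text
clock: 3.2
position: [0.5643, 0.1941, 0.0967]
orientation: [-0.0, 0.407, 0.913, 0.001]
ft_force: [-5.0, 2.8, 6.3]
finger_gap: 0.0098
```

```bash
python3 - <<'E'
from h import *
p,r,o=tool(); print(p,o['ft_force'],o['moment'],o['finger_gap']); save('wrist','w2')
y=r.as_matrix()[:,1]; print(np.degrees(np.arctan2(y[1],y[0])))
c=np.array([.6135,.2385]); d=p[:2]-c; print(np.linalg.norm(d),np.degrees(np.arctan2(d[1],d[0])))
E
```

```text
[0.56427128 0.19414743 0.09666017] [-5.04520202  2.80185014  6.27768488] [0.31192066 0.68833327 0.38632156] 0.009797582004089502
41.93274469186608
0.06626173440904486 -137.9827605178144
```

View pics/w2.png

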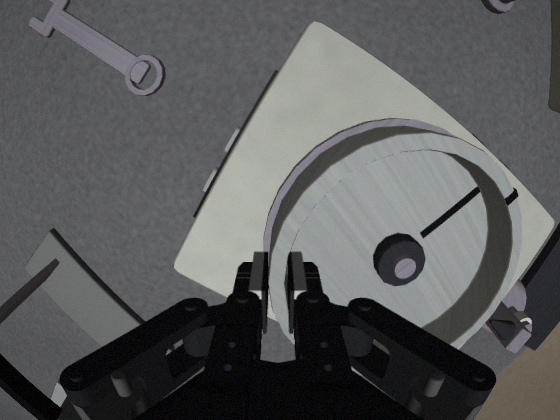

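```bash
cat > arc.py <<'E'
from h import *
import sys
c=np.array([.6135,.2385]); 
p,r,o=tool(); d=p[:2]-c; Z=p[2]
for a in map(float,sys.argv[1:]):
    R=Ro.from_rotvec([0,0,np.radians(-a)]); q=c+R.apply([*d,0])[:2]; print(a,row([*q,Z],R*r))
E
python3 arc.py 6 12 18 24 30 36 42 48 54 60 66 71
```

```text
6.0 0.69 0.04 0.00  -0.0 -0.0 6.0
12.0 1.38 0.14 0.00  -0.0 -0.0 12.0
18.0 2.05 0.32 0.00  -0.0 -0.0 18.0
24.0 2.70 0.57 0.01  -0.0 -0.0 24.0
30.0 3.31 0.88 0.01  -0.1 -0.0 30.0
36.0 3.90 1.26 0.01  -0.1 -0.1 36.0
42.0 4.44 1.70 0.01  -0.1 -0.1 42.0
48.0 4.93 2.19 0.01  -0.1 -0.1 48.0
54.0 5.37 2.72 0.01  -0.1 -0.1 54.0
60.0 5.74 3.30 0.02  -0.1 -0.1 60.0
66.0 6.06 3.92 0.02  -0.1 -0.1 66.0
71.0 6.27 4.46 0.02  -0.1 -0.1 71.0
```

Emit:
{"op": "send_rows", "data": {"rows": "0.69 0.04 0 0 0 6;1.38 0.14 0 0 0 12;2.05 0.32 0 0 0 18;2.7 0.57 0 0 0 24;3.31 0.88 0 0 0 30;3.9 1.26 0 0 0 36"}}

```text
clock: 4.0
position: [0.5473, 0.2321, 0.0967]
orientation: [-0.001, 0.671, 0.741, 0.001]
ft_force: [-4.0, 3.4, 5.0]
finger_gap: 0.0093
```

```bash
python3 - <<'E'
from h import *
p,r,o=tool(); print(p,o['ft_force'],o['moment'],o['finger_gap'])
y=r.as_matrix()[:,1]; print(np.degrees(np.arctan2(y[1],y[0])))
c=np.array([.6135,.2385]); d=p[:2]-c; print(np.linalg.norm(d),np.degrees(np.arctan2(d[1],d[0])))
E
python3 arc.py 6 12 18 24 30 35
```

```text
[0.54734873 0.23209911 0.09668771] [-3.9785477   3.43788475  4.96777681] [0.45506175 0.66690101 0.25273174] 0.009305007507507465
5.717997226208656
0.06646023108234617 -174.47318602610372
6.0 0.69 0.04 0.00  -0.0 -0.0 6.0
12.0 1.38 0.15 0.00  -0.0 -0.0 12.0
18.0 2.05 0.33 0.01  -0.1 -0.0 18.0
24.0 2.70 0.58 0.01  -0.1 -0.0 24.0
30.0 3.32 0.90 0.01  -0.1 -0.0 30.0
35.0 3.81 1.21 0.01  -0.1 -0.0 35.0
```

Emit:
{"op": "send_rows", "data": {"rows": "0.69 0.04 0 0 0 6;1.38 0.14 0 0 0 12;2.05 0.32 0 0 0 18;2.7 0.57 0 0 0 24;3.31 0.88 0 0 0 30;3.75 1.17 0 0 0 34.5;3.75 1.17 0 0 0 34.5"}}

```text
clock: 4.88
position: [0.5565, 0.2724, 0.0967]
orientation: [-0.002, 0.86, 0.51, 0.002]
ft_force: [-2.6, 6.8, 1.6]
finger_gap: 0.0089
```

```bash
python3 - <<'E'
from h import *
p,r,o=tool(); print(p,o['ft_force'],o['moment'],o['finger_gap']); save('wrist','w3'); save('top','t3')
y=r.as_matrix()[:,1]; print(np.degrees(np.arctan2(y[1],y[0])))
E
```

```text
[0.55653421 0.27238616 0.09669556] [-2.62329195  6.84843992  1.61346775] [1.18339718 0.3962912  0.22173019] 0.008877943845678072
-28.62081185107633
```

View pics/w3.png

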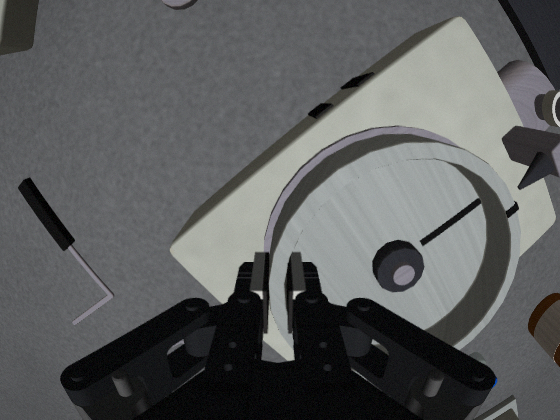

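```bash
python3 - <<'E'
import cv2
t=cv2.imread('pics/w3.png'); cv2.imwrite('pics/w3z.png',cv2.resize(t[110:290,360:560],None,fx=4,fy=3.3,interpolation=cv2.INTER_CUBIC))
t=cv2.imread('pics/t3.png'); cv2.imwrite('pics/t3z.png',cv2.resize(t[115:235,150:250],None,fx=5,fy=5,interpolation=cv2.INTER_CUBIC))
E
```

```text
(no output)
```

View pics/w3z.png

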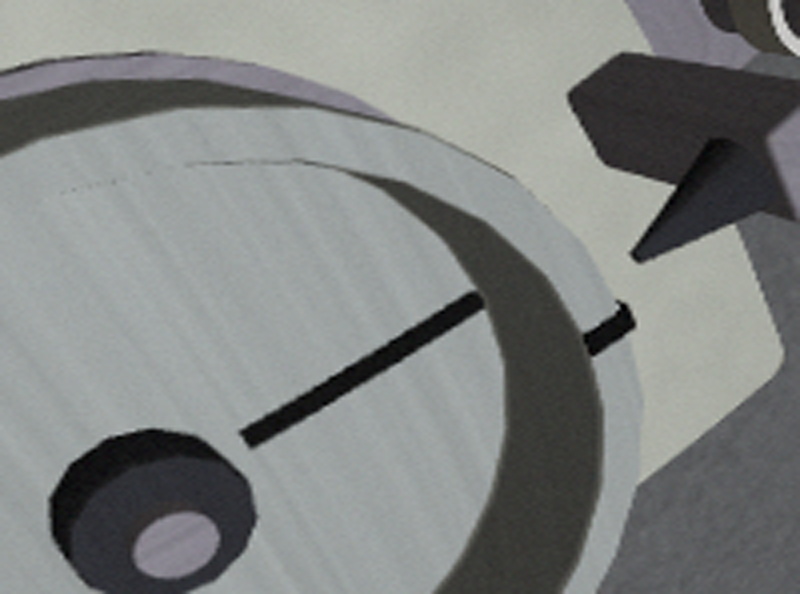

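View pics/t3z.png

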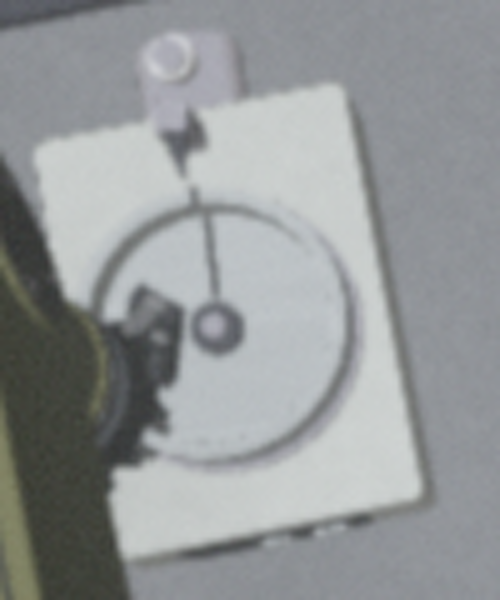

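```bash
python3 - <<'E'
from h import *
D=np.load('pics/w3.npz'); pos,q=D['pos'],D['q']
f=lambda u,v,z: wplane(360+u/4-.4,110+v/3.3-.35,pos,q,z)
c=np.array([.6135,.2385])
def an(X,n): d=X[:2]-c; print(n,X.round(4),np.linalg.norm(d).round(4),np.degrees(np.arctan2(d[1],d[0])).round(1))
an(f(637,259,.108),'ptr')
an(f(607,332,.112),'rim mark');an(f(590,346,.112),'inner edge');an(f(624,313,.112),'outer edge')
a,b=f(250,438,.086),f(476,297,.086); an(a,'web');an(b,'web'); d=b-a;print(np.degrees(np.arctan2(d[1],d[0])))
t=lambda u,v,z: onplane('top',150+u/5-.4,115+v/5-.4,z)
an(t(183,174,.108),'ptr top'); an(t(196,190,.112),'top rim');an(t(217,297,.086),'tweb');an(t(206,212,.086),'tw2')
a,b=t(217,297,.086),t(206,212,.086);d=b-a;print(np.degrees(np.arctan2(d[1],d[0])))
print('hub',f(153,512,.102))
E
```

```text
ptr [0.6886 0.2541 0.108 ] 0.0767 11.7
rim mark [0.6781 0.2478 0.112 ] 0.0653 8.2
inner edge [0.6749 0.247  0.112 ] 0.062 7.9
outer edge [0.6816 0.2494 0.112 ] 0.0689 9.1
web [0.6321 0.2416 0.086 ] 0.0189 9.4
web [0.6735 0.2475 0.086 ] 0.0607 8.5
8.15692228299869
ptr top [0.6892 0.2531 0.108 ] 0.0771 10.9
top rim [0.6797 0.2453 0.112 ] 0.0666 5.8
tweb [0.6293 0.2398 0.086 ] 0.0159 4.6
tw2 [0.6745 0.2463 0.086 ] 0.0615 7.3
8.204255137906491
hub [0.61252696 0.24704712 0.102     ]
```

```bash
python3 arc.py -1.7 -3.3
```

```text
-1.7 -0.20 -0.00 -0.00  0.0 -0.0 -1.7
-3.3 -0.38 -0.00 -0.00  0.0 -0.0 -3.3
```

Emit:
{"op": "send_rows", "data": {"rows": "-0.2 0 0 0 0 -1.7;-0.38 0 0 0 0 -3.3;-0.38 0 0 0 0 -3.3;-0.38 0 0 0 0 -3.3"}}

```text
clock: 5.48
position: [0.5545, 0.2686, 0.0967]
orientation: [-0.002, 0.845, 0.535, 0.002]
ft_force: [-3.1, 6.2, 2.7]
finger_gap: 0.0088
```

```bash
python3 - <<'E'
from h import *
p,r,o=tool(); print(p,o['ft_force'],o['moment'],o['finger_gap']); save('wrist','w4')
y=r.as_matrix()[:,1]; print(np.degrees(np.arctan2(y[1],y[0])))
t=cv2.imread('pics/w4.png'); cv2.imwrite('pics/w4z.png',cv2.resize(t[110:290,360:560],None,fx=4,fy=3.3,interpolation=cv2.INTER_CUBIC))
E
```

```text
[0.55447101 0.26864957 0.09671907] [-3.1148979  6.1868361  2.7203347] [1.1067199  0.48884039 0.26802151] 0.00878840306607633
-25.287724418627263
```

View pics/w4z.png

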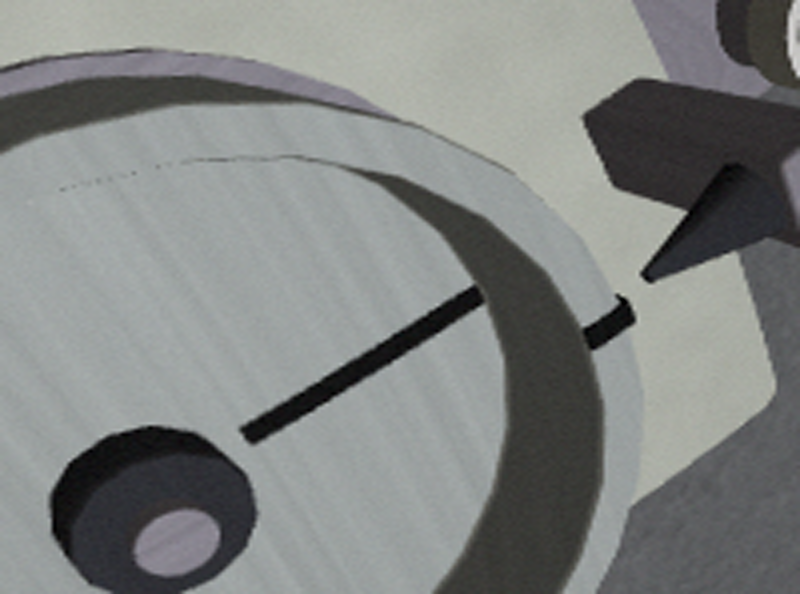

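```bash
cat > ang.py <<'E'
from h import *
def go(tag,ptr,mk,w1,w2):
    D=np.load(f'pics/{tag}.npz'); pos,q=D['pos'],D['q']
    f=lambda u,v,z: wplane(360+u/4-.4,110+v/3.3-.35,pos,q,z)
    for c in([.6135,.2385],[.6125,.2375]):
        c=np.array(c)
        for n,p,z in(('ptr',ptr,.108),('mk',mk,.112)): d=f(*p,z)[:2]-c; print(n,np.linalg.norm(d).round(4),np.degrees(np.arctan2(d[1],d[0])).round(1))
    d=f(*w2,.086)-f(*w1,.086); print('web',np.degrees(np.arctan2(d[1],d[0])))
E
python3 -c "
from ang import *
go('w4',(649,277),(607,325),(250,434),(476,293))"
```

```text
ptr 0.0771 11.7
mk 0.0655 12.1
ptr 0.0783 12.2
mk 0.0667 12.8
web 11.4685706485197
```

Emit:
{"op": "send_rows", "data": {"rows": "0 0 0 0 0 0;0 0 0 0 0 0;0 0 0 0 0 0;0 0 0 0 0 0;0 0 -3 0 0 0;0 0 -7 0 0 0;0 0 -13 0 0 0;0 0 -13 0 0 0;0 0 -13 0 0 0", "grip": 45}}

```text
clock: 6.65
position: [0.5543, 0.2657, 0.2254]
orientation: [-0.0, 0.845, 0.535, 0.001]
ft_force: [-1.1, 0.3, -0.1]
finger_gap: 0.0386
```

```bash
python3 - <<'E'
from h import *
p,r,o=tool(); print(p,o['ft_force'],o['moment'],o['finger_gap']); save('wrist','w5')
t=cv2.imread('pics/w5.png'); cv2.imwrite('pics/w5z.png',cv2.resize(t[95:285,260:480],None,fx=3.5,fy=3.1,interpolation=cv2.INTER_CUBIC))
E
```

```text
[0.55432442 0.26567923 0.22544169] [-1.1163      0.26001884 -0.13457191] [0.00845414 0.00552032 0.00547834] 0.038645169275434064
```

View pics/w5z.png

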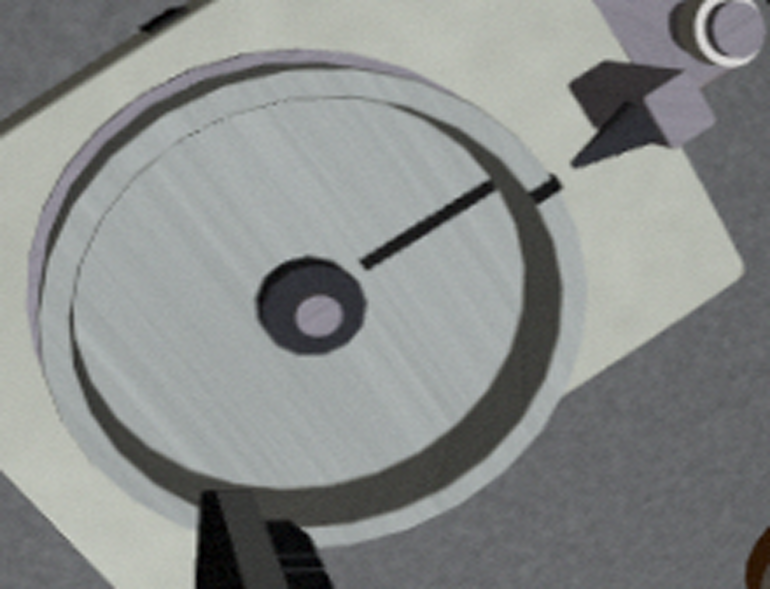

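```bash
python3 - <<'E'
from h import *
D=np.load('pics/w5.npz'); pos,q=D['pos'],D['q']
f=lambda u,v,z: wplane(260+u/3.5-.35,95+v/3.1-.35,pos,q,z)
for c in([.6135,.2385],[.612,.238]):
  for n,p,z in(('ptr',(574,164),.108),('mk',(545,190),.112),('w1',(365,264),.086),('w2',(490,187),.086)):
    d=f(*p,z)[:2]-c; print(n,np.linalg.norm(d).round(4),np.degrees(np.arctan2(d[1],d[0])).round(1))
d=f(490,187,.086)-f(365,264,.086);print(np.degrees(np.arctan2(d[1],d[0])))
print(row([.484,-.008,.26],Rjaw(81.8)))
print(row([.484,-.008,.26],Rjaw(-98.2)))
E
```

```text
ptr 0.0771 12.1
mk 0.0655 12.1
w1 0.0188 13.7
w2 0.0597 11.7
ptr 0.0787 12.2
mk 0.0671 12.3
w1 0.0204 14.1
w2 0.0613 11.9
10.754106781958486
-27.70 5.39 -3.58  -0.0 -0.1 -107.1
-27.70 5.39 -3.58  -0.1 0.0 72.9
```

Emit:
{"op": "send_rows", "data": {"rows": "-27.7 5.4 -3.6 0 0 72.9;-27.7 5.4 -3.6 0 0 72.9;-27.7 5.4 -3.6 0 0 72.9;-27.7 5.4 -3.6 0 0 72.9;-27.7 5.4 -3.6 0 0 72.9;-27.7 5.4 -3.6 0 0 72.9;-27.7 5.4 -3.6 0 0 72.9;-27.7 5.4 -3.6 0 0 72.9;-27.7 5.4 -3.6 0 0 72.9;-27.7 5.4 -3.6 0 0 72.9;-27.7 5.4 -3.6 0 0 72.9"}}

```text
clock: 8.07
position: [0.4849, -0.0075, 0.2608]
orientation: [-0.001, 0.997, -0.071, 0.0]
ft_force: [-0.2, 0.9, 1.0]
finger_gap: 0.0383
```

```bash
python3 - <<'E'
from h import *
p,r,o=tool(); print(p,r.as_matrix().round(3).tolist(),o['joint_pos']); save('wrist','w6')
save('top','t6')
E
```

```text
[ 0.48491373 -0.00746146  0.26080216] [[0.99, -0.142, 0.001], [-0.142, -0.99, 0.001], [0.001, -0.002, -1.0]] [-1.03659079e-01  1.56582602e-01  1.63763054e+00  1.53161689e-03
  1.34680278e+00  1.60896017e+00]
```

View pics/w6.png

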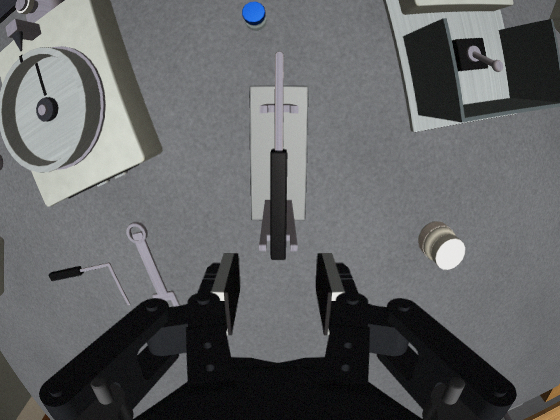

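```bash
python3 - <<'E'
from h import *
D=np.load('pics/w6.npz'); pos,q,p=D['pos'],D['q'],D['p']
g=p.sum(2).astype(int)
for v in (165,180,200,215): 
    r=g[v,262:296]; print(v,262+np.where(r<150)[0][[0,-1]])
f=lambda u,v,z: wplane(u,v,pos,q,z)
a,b=f(279,150,.139),f(278,258,.139); print(a,b,np.linalg.norm(a-b),np.degrees(np.arctan2(*(a-b)[[1,0]])))
d=(a-b)/np.linalg.norm(a-b); print('origin',(b+d*.06),(a-d*.04),'bend',f(279,55,.1335), b+d*.06+d*.12)
# station from wrist: box etc
for n,u,v,z in[('ball',491,62,.087),('guardL',460,117,.12),('wingLfar',403,12,.12),('baseL',414,130,.012),('blk',454,40,.042),('blk',461,70,.042)]: print(n,f(u,v,z).round(4))
t=cv2.imread('pics/w6.png'); cv2.imwrite('pics/w6z.png',cv2.resize(t[0:150,370:560],None,fx=4,fy=4,interpolation=cv2.INTER_CUBIC))
E
```

```text
165 [271 286]
180 [271 285]
200 [270 286]
215 [270 286]
[ 0.52564505 -0.01355775  0.139     ] [0.4283567  0.00104288 0.139     ] 0.09837785871830916 -8.53501378814649
origin [ 0.48769222 -0.00786194  0.139     ] [ 0.48608804 -0.00762119  0.139     ] bend [ 0.6032585  -0.02455633  0.1335    ] [ 0.60636326 -0.0256716   0.139     ]
ball [ 0.5929 -0.2587  0.087 ]
guardL [ 0.536  -0.1899  0.12  ]
wingLfar [ 0.6369 -0.1413  0.12  ]
baseL [ 0.5119 -0.1845  0.012 ]
blk [ 0.6229 -0.2387  0.042 ]
blk [ 0.5856 -0.2438  0.042 ]
```

View pics/w6z.png

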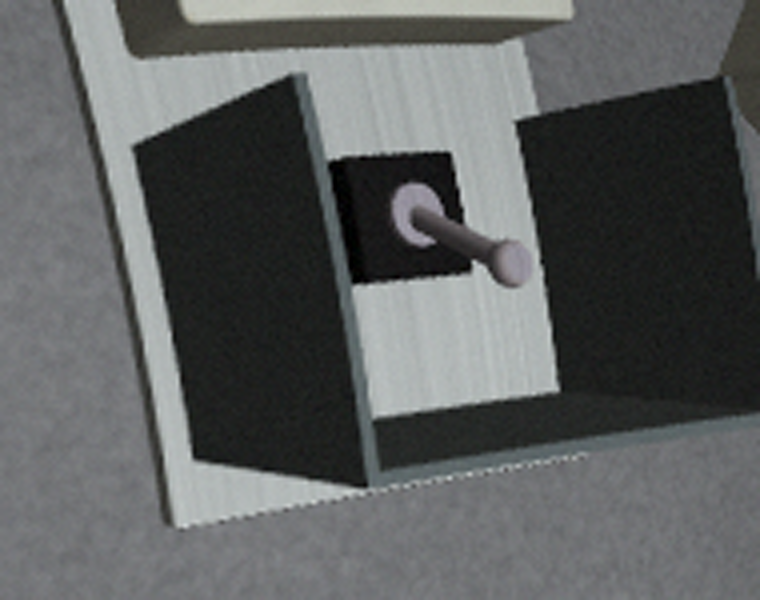

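```bash
python3 - <<'E'
from h import *
D=np.load('pics/w6.npz'); pos,q=D['pos'],D['q']
f=lambda u,v,z: wplane(370+u/4-.4,v/4-.4,pos,q,z)
X={}
for n,u,v,z in[('ball',512,263,.087),('pivot',418,213,.042),('guardL',370,480,.12),('wingL',302,76,.12),('wingR',728,78,.12),('baseL',175,525,.012),('baseLin',372,418,.012),('baseRin',560,392,.012),('blk1',345,157,.042),('blk2',450,152,.042),('blk3',470,270,.042),('blk4',368,282,.042),('boxL',140,57,.012)]: X[n]=f(u,v,z); print(n,X[n].round(4))
print((X['blk1']+X['blk2']+X['blk3']+X['blk4'])/4)
for a,b in(('guardL','wingL'),('baseLin','baseRin'),('blk4','blk1'),('blk3','blk2'),('blk4','blk3')): d=X[b]-X[a]; print(a,b,np.linalg.norm(d).round(4),np.degrees(np.arctan2(d[1],d[0])).round(1))
E
```

```text
ball [ 0.5894 -0.2682  0.087 ]
pivot [ 0.6076 -0.2668  0.042 ]
guardL [ 0.5334 -0.1923  0.12  ]
wingL [ 0.6316 -0.1847  0.12  ]
wingR [ 0.6463 -0.3386  0.12  ]
baseL [ 0.5109 -0.1835  0.012 ]
baseLin [ 0.5416 -0.2606  0.012 ]
baseRin [ 0.5493 -0.3463  0.012 ]
blk1 [ 0.6245 -0.2416  0.042 ]
blk2 [ 0.628  -0.2829  0.042 ]
blk3 [ 0.5899 -0.2855  0.042 ]
blk4 [ 0.5855 -0.2447  0.042 ]
boxL [ 0.6615 -0.1898  0.012 ]
[ 0.60697272 -0.26366175  0.042     ]
guardL wingL 0.0985 4.4
baseLin baseRin 0.086 -84.9
blk4 blk1 0.0391 4.5
blk3 blk2 0.0382 3.9
blk4 blk3 0.0411 -83.9
```

Emit:
{"op": "send_rows", "data": {"rows": "0.1 0 5 0 0 0;0.1 0 10 0 0 0;0.1 0 13 0 0 0;0.1 0 15 0 0 0;0.1 0 15 0 0 0;0.1 0 15 0 0 0;0.1 0 15 0 0 0"}}

```text
clock: 9.05
position: [0.4871, -0.0077, 0.1121]
orientation: [-0.001, 0.997, -0.071, 0.002]
ft_force: [0.5, 0.8, -0.3]
finger_gap: 0.0387
```

```bash
python3 - <<'E'
from h import *
p,r,o=tool(); print(p,r.as_matrix().round(3).tolist(),o['ft_force'])
print(row([.486,-.0078,.111],Rjaw(-98.3)))
save('wrist','w7')
E
```

```text
[ 0.48709744 -0.00765568  0.11212568] [[0.99, -0.143, 0.004], [-0.143, -0.99, 0.001], [0.003, -0.002, -1.0]] [ 0.4912271   0.82200389 -0.27609915]
-0.11 0.03 0.11  -0.1 -0.2 0.1
```

View pics/w7.png

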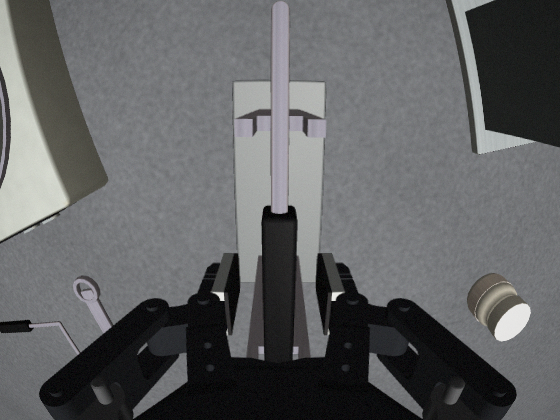

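Emit:
{"op": "send_rows", "data": {"rows": "0 0 0.1 0 0 0;0 0 0.1 0 0 0;0 0 0.1 0 0 0;0 0 0.1 0 0 0;0 0 0.1 0 0 0;0 0 0.1 0 0 0", "grip": 0, "squeeze": 80}}

```text
clock: 9.85
position: [0.4864, -0.0076, 0.1106]
orientation: [-0.001, 0.997, -0.071, 0.001]
ft_force: [-0.4, -0.3, 6.1]
finger_gap: 0.0132
```

```bash
python3 - <<'E'
from h import *
p,r,o=tool(); print(p,o['orientation'],r.as_matrix().round(4).tolist(),o['ft_force'],o['moment'],o['finger_gap'])
save('wrist','w8')
np.savez('grasp.npz',p=p,q=o['orientation'])
E
```

```text
[ 0.48644216 -0.00756384  0.11057532] [-7.47895294e-04  9.97440336e-01 -7.14932609e-02  9.64643152e-04] [[0.9898, -0.1426, 0.002], [-0.1426, -0.9898, 0.0014], [0.0018, -0.0016, -1.0]] [-0.35371904 -0.25489078  6.12325235] [0.04944161 0.16122297 0.02869844] 0.01321281389836267
```

View pics/w8.png

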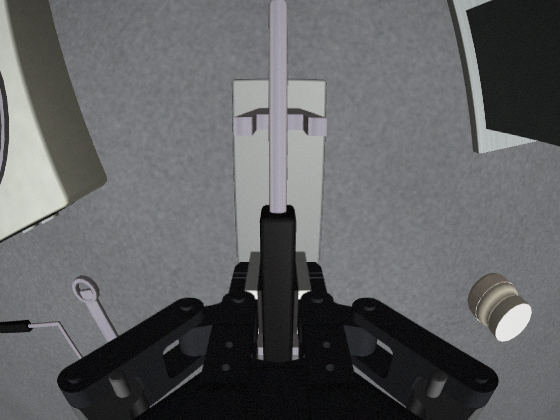

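Emit:
{"op": "send_rows", "data": {"rows": "0 0 -2 0 0 0;0 0 -4 0 0 0;0 0 -7 0 0 0;0 0 -11 0 0 0;0 0 -14.5 0 0 0;0 0 -14.5 0 0 0;0 0 -14.5 0 0 0"}}

```text
clock: 10.78
position: [0.4849, -0.0077, 0.2537]
orientation: [-0.001, 0.997, -0.072, -0.001]
ft_force: [1.0, -0.2, -1.7]
finger_gap: 0.0126
```

```bash
python3 - <<'E'
from h import *
p,r,o=tool(); print(p,r.as_matrix().round(3).tolist(),o['ft_force'],o['moment'],o['finger_gap'])
print(row([.435,-.28,.255],Rjaw(-85)))
save('wrist','w9')
E
```

```text
[ 0.48491926 -0.00767414  0.25370382] [[0.99, -0.143, -0.001], [-0.143, -0.99, 0.002], [-0.001, -0.001, -1.0]] [ 1.01501948 -0.23766065 -1.65753136] [0.04296249 0.01865089 0.03101219] 0.01261928277514874
-1.05 27.67 -0.17  -0.1 0.1 -13.2
```

View pics/w9.png

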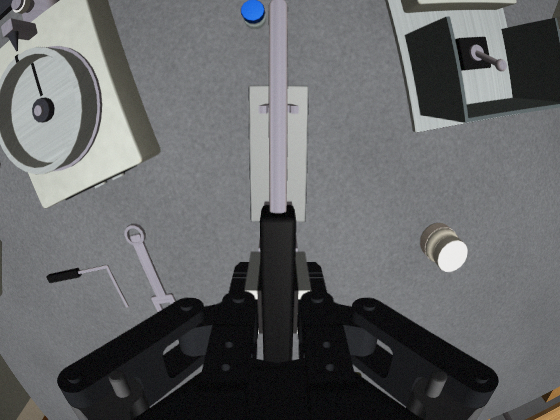

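Emit:
{"op": "send_rows", "data": {"rows": "-1 4 -0.2 0 0 -3;-1 10 -0.2 0 0 -8;-1 16 -0.2 0 0 -13.2;-1 22 -0.2 0 0 -13.2;-1 26 -0.2 0 0 -13.2;-1 27.7 -0.2 0 0 -13.2;-1 27.7 -0.2 0 0 -13.2;-1 27.7 -0.2 0 0 -13.2;-1 27.7 -0.2 0 0 -13.2"}}

```text
clock: 11.95
position: [0.4367, -0.2789, 0.2564]
orientation: [-0.001, 0.999, 0.045, 0.0]
ft_force: [-0.0, -0.1, -1.5]
finger_gap: 0.0132
```

```bash
python3 - <<'E'
from h import *
p,r,o=tool(); print(p,r.as_matrix().round(3).tolist(),o['ft_force'],o['moment'],o['finger_gap'])
save('wrist','w10');save('top','t10');save('scene','s10')
t=cv2.imread('pics/t10.png'); cv2.imwrite('pics/t10z.png',cv2.resize(t[130:270,300:440],None,fx=4,fy=4,interpolation=cv2.INTER_CUBIC))
t=cv2.imread('pics/s10.png'); cv2.imwrite('pics/s10z.png',cv2.resize(t[120:300,130:310],None,fx=3.3,fy=3.3,interpolation=cv2.INTER_CUBIC))
E
```

```text
[ 0.43666937 -0.27893697  0.25643105] [[0.996, 0.089, 0.001], [0.089, -0.996, 0.002], [0.001, -0.002, -1.0]] [-0.00283078 -0.08821282 -1.5416573 ] [-0.01198165 -0.03408416  0.02199195] 0.013214321192665059
```

View pics/w10.png

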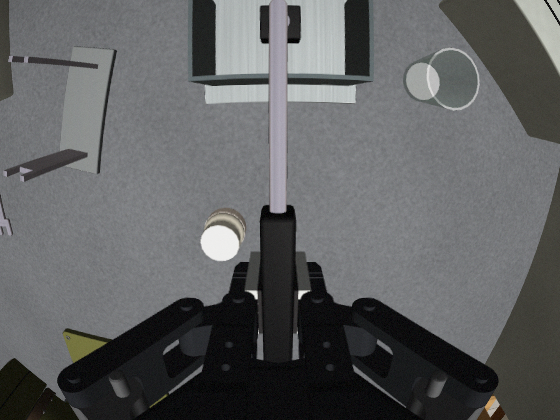

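View pics/t10z.png

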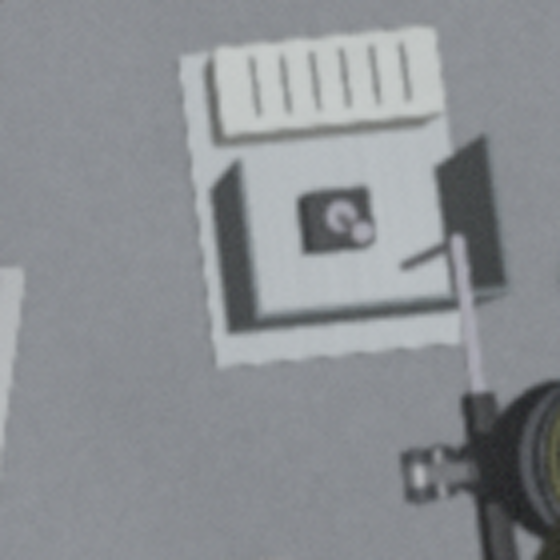

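View pics/s10z.png

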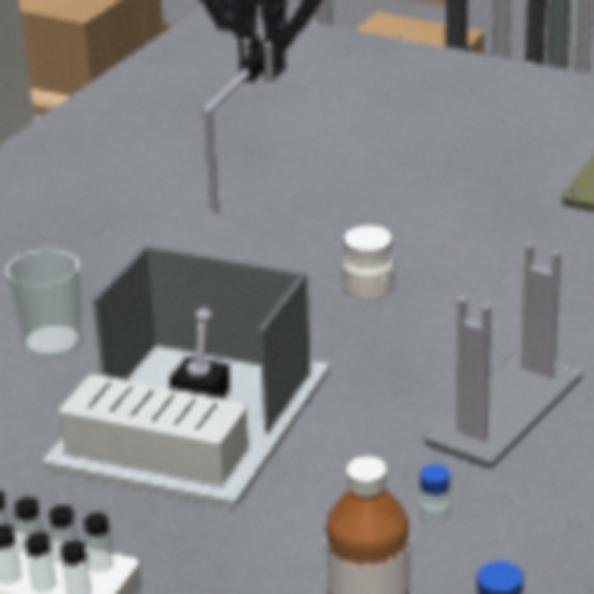

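```bash
python3 - <<'E'
from h import *
D=np.load('pics/w10.npz'); pos,q=D['pos'],D['q']; r=Ro.from_quat(q[[1,2,3,0]])
for n,u,v,z in[('guard outer L',191,79,.12),('guard outer R',372,79,.12),('blkL',261,40,.042),('blkR',300,40,.042),('guard mid',320,82,.12),('base',205,102,.012),('base',355,102,.012),('shank bend',279,3,.278)]:
    X=wplane(u,v,pos,q,z); print(n,X.round(4),'tool',r.inv().apply(X-pos).round(4))
f=lambda u,v,z: onplane('top',300+u/4-.4,130+v/4-.4,z)
print('tip',f(405,267,.176),'bend',f(458,237,.275))
print('exp',pos+r.apply([.12,0,.081]))
s=lambda u,v:(130+u/3.3-.35,120+v/3.3-.35)
# tip by two view rays
o1,d1=ray('top',300+405/4-.4,130+267/4-.4); o2,d2=ray('scene',*s(215,211))
A=np.c_[d1,-d2]; k=np.linalg.lstsq(A,o2-o1,rcond=None)[0]; print(o1+d1*k[0],o2+d2*k[1])
o1,d1=ray('top',300+363/4-.4,130+231/4-.4); o2,d2=ray('scene',*s(204,314))
A=np.c_[d1,-d2]; k=np.linalg.lstsq(A,o2-o1,rcond=None)[0]; print('ball',o1+d1*k[0],o2+d2*k[1])
E
```

```text
guard outer L [ 0.5324 -0.1951  0.12  ] tool [ 0.1027 -0.0748  0.1367]
guard outer R [ 0.5468 -0.3497  0.12  ] tool [0.1033 0.0806 0.1364]
blkL [ 0.5835 -0.2469  0.042 ] tool [ 0.1489 -0.0184  0.2146]
blkR [ 0.5874 -0.2884  0.042 ] tool [0.1491 0.0233 0.2145]
guard mid [ 0.5377 -0.3049  0.12  ] tool [0.0982 0.0352 0.1365]
base [ 0.5106 -0.1845  0.012 ] tool [ 0.0818 -0.087   0.2447]
base [ 0.5269 -0.3621  0.012 ] tool [0.0823 0.0914 0.2443]
shank bend [ 0.5553 -0.2686  0.278 ] tool [ 0.1191  0.0002 -0.0215]
tip [ 0.55301031 -0.26995625  0.176     ] bend [ 0.55537155 -0.2701053   0.275     ]
exp [ 0.55625889 -0.26809523  0.17554965]
[ 0.55291554 -0.26975371  0.17671125] [ 0.5531919  -0.27044633  0.17694531]
ball [ 0.58799705 -0.26862747  0.09007332] [ 0.58788819 -0.26835243  0.08998493]
```

Emit:
{"op": "send_rows", "data": {"rows": "0.6 0.25 0 0 0 0;0.6 0.25 0 0 0 0;0.6 0.25 2 0 0 0;0.6 0.25 4.5 0 0 0;0.6 0.25 6 0 0 0;0.6 0.25 6 0 0 0;0.6 0.25 6 0 0 0"}}

```text
clock: 12.98
position: [0.4433, -0.2828, 0.1972]
orientation: [-0.0, 0.999, 0.044, 0.001]
ft_force: [0.5, 0.1, -0.6]
finger_gap: 0.013
```

```bash
cat > look.py <<'E'
from h import *
import sys
k=sys.argv[1]
p,r,o=tool(); print(p,r.as_matrix().round(3).tolist(),o['ft_force'],o['moment'],o['finger_gap'])
save('top','t'+k);save('scene','s'+k)
t=cv2.imread(f'pics/t{k}.png'); a=cv2.resize(t[140:240,330:430],None,fx=5,fy=5,interpolation=cv2.INTER_CUBIC)
t=cv2.imread(f'pics/s{k}.png'); b=cv2.resize(t[180:280,140:240],None,fx=5,fy=5,interpolation=cv2.INTER_CUBIC)
cv2.imwrite(f'pics/z{k}.png',cv2.resize(np.hstack([a,b]),(800,400)))
E
python3 look.py 11
```

```text
[ 0.44329461 -0.28282686  0.19719965] [[0.996, 0.087, 0.002], [0.087, -0.996, 0.001], [0.002, -0.0, -1.0]] [ 0.5286106   0.06092204 -0.55052656] [ 0.00951927 -0.0138898  -0.00113865] 0.012981595265906013
```

View pics/z11.png

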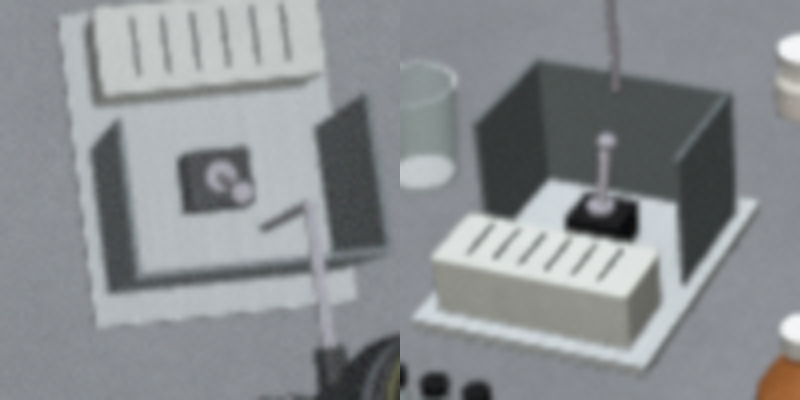

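Emit:
{"op": "send_rows", "data": {"rows": "0 -0.2 0 0 0 0;0 -0.2 1.5 0 0 0;0 -0.2 3 0 0 0;0 -0.2 4.4 0 0 0;0 -0.2 4.4 0 0 0;0 -0.2 4.4 0 0 0"}}

```text
clock: 13.82
position: [0.4427, -0.2805, 0.1524]
orientation: [-0.001, 0.999, 0.044, 0.0]
ft_force: [-0.8, -0.6, -2.0]
finger_gap: 0.0129
```

```bash
python3 look.py 12
```

```text
[ 0.44273081 -0.28046022  0.15236302] [[0.996, 0.087, 0.001], [0.087, -0.996, 0.002], [0.001, -0.001, -1.0]] [-0.79988426 -0.58379906 -1.95650014] [ 0.01888392 -0.00793199 -0.00371909] 0.012850643454763543
```

View pics/z12.png

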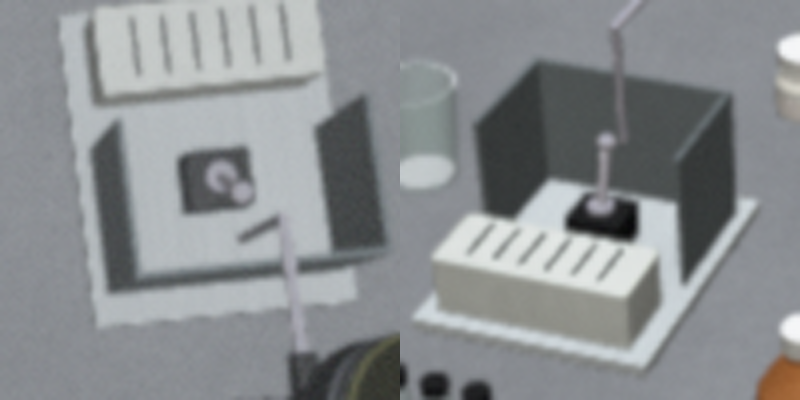

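Emit:
{"op": "send_rows", "data": {"rows": "0.4 0 0 0 0 0;0.8 0 0 0 0 0;1.2 0 0 0 0 0;1.6 0 0 0 0 0;2 0 0 0 0 0;2.4 0 0 0 0 0;2.8 0 0 0 0 0;3.2 0 0 0 0 0;3.6 0 0 0 0 0;4 0 0 0 0 0;4.3 0 0 0 0 0;4.3 0 0 0 0 0"}}

```text
clock: 15.42
position: [0.4859, -0.2766, 0.1526]
orientation: [-0.001, 0.999, 0.044, 0.001]
ft_force: [-0.5, -0.0, -1.4]
finger_gap: 0.0129
```

```bash
python3 look.py 13
```

```text
[ 0.48587708 -0.27660903  0.15256692] [[0.996, 0.087, 0.001], [0.087, -0.996, 0.001], [0.002, -0.001, -1.0]] [-0.54849457 -0.0493248  -1.37809201] [-0.00743294  0.00690264 -0.01154238] 0.012883024653496541
```

View pics/z13.png

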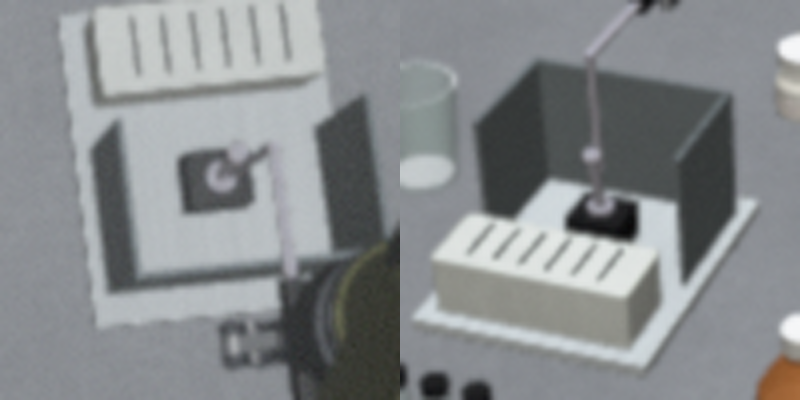

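Emit:
{"op": "send_rows", "data": {"rows": "0.2 0 0 0 0 0;0.4 0 0 0 0 0;0.6 0 0 0 0 0;0.6 0 0 0 0 0"}}

```text
clock: 16.02
position: [0.4914, -0.276, 0.1524]
orientation: [-0.001, 0.999, 0.044, 0.0]
ft_force: [-0.8, 0.2, -0.8]
finger_gap: 0.0125
```

Emit:
{"op": "send_rows", "data": {"rows": "0.2 0 0 0 0 0;0.2 0 0 0 0 0;0.2 0 0 0 0 0"}}

```text
clock: 16.4
position: [0.4936, -0.2759, 0.1527]
orientation: [-0.001, 0.999, 0.044, 0.001]
ft_force: [-0.9, -0.0, -1.1]
finger_gap: 0.0127
```

```bash
python3 look.py 14
```

```text
[ 0.49358408 -0.27593694  0.15265997] [[0.996, 0.087, 0.001], [0.087, -0.996, 0.001], [0.001, -0.001, -1.0]] [-0.91234062 -0.00378331 -1.09390295] [-0.01486145  0.12028898  0.02186565] 0.012715380090115986
```

View pics/z14.png

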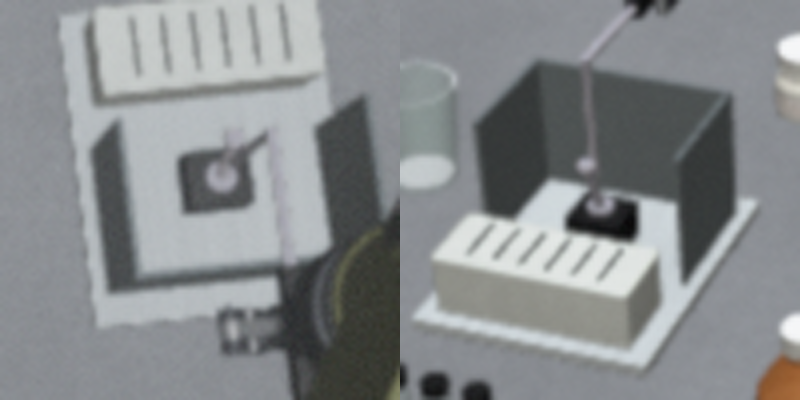

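Emit:
{"op": "send_rows", "data": {"rows": "0.1 0 0 0 0 0;0.2 0 0 0 0 0;0.2 0 0 0 0 0"}}

```text
clock: 16.88
position: [0.4955, -0.2757, 0.1526]
orientation: [-0.001, 0.999, 0.044, 0.001]
ft_force: [-1.0, 0.1, -1.5]
finger_gap: 0.0128
```

```bash
python3 -c "
from h import *
p,r,o=tool();print(p,o['ft_force'],o['moment'])"
```

```text
[ 0.49546437 -0.27572006  0.15256706] [-1.03667752  0.13927807 -1.5259958 ] [-0.04158213  0.20005139  0.01919433]
```

Emit:
{"op": "send_rows", "data": {"rows": "0.1 0 0 0 0 0;0.2 0 0 0 0 0;0.2 0 0 0 0 0"}}

```text
clock: 17.25
position: [0.4972, -0.2756, 0.1526]
orientation: [-0.001, 0.999, 0.044, 0.0]
ft_force: [-2.3, -0.3, -0.5]
finger_gap: 0.0127
```

```bash
python3 look.py 15
```

```text
[ 0.49716315 -0.27555513  0.15263464] [[0.996, 0.087, 0.0], [0.087, -0.996, 0.001], [0.001, -0.001, -1.0]] [-2.25780946 -0.25060199 -0.50399637] [-0.07485363  0.47274022  0.04509142] 0.012695077519411794
```

View pics/z15.png

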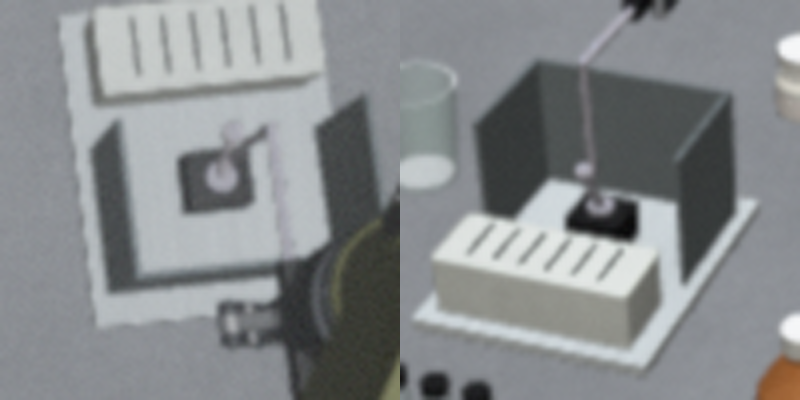

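Emit:
{"op": "send_rows", "data": {"rows": "0.1 0 0 0 0 0;0.2 0 0 0 0 0;0.2 0 0 0 0 0"}}

```text
clock: 17.73
position: [0.4978, -0.2754, 0.1527]
orientation: [-0.001, 0.999, 0.044, -0.001]
ft_force: [-6.6, -1.0, 3.9]
finger_gap: 0.0127
```

```bash
python3 -c "
from h import *
p,r,o=tool();print(p,o['ft_force'],o['moment'],o['finger_gap'])
o1,d1=ray('top',330+232/4-.4,140+128/4-.4); o2,d2=ray('scene',140+184/4-.4,180+170/4-.4)
k=np.linalg.lstsq(np.c_[d1,-d2],o2-o1,rcond=None)[0]; print('ball',o1+d1*k[0],o2+d2*k[1])
"
```

```text
[ 0.49784473 -0.27539051  0.15272125] [-6.62192442 -0.9861319   3.85760964] [-0.13072251  1.17157024 -0.05358185] 0.01268122424361514
ball [ 0.62915838 -0.26333907  0.08956893] [ 0.62939384 -0.26393046  0.08976553]
```

Emit:
{"op": "send_rows", "data": {"rows": "-0.5 0 0 0 0 0;-1.5 0 0 0 0 0;-2.5 0 0 0 0 0;-3.5 0 0 0 0 0;-4.5 0 0 0 0 0;-5.3 0 0 0 0 0;-5.3 0 0 0 0 0;-5.3 0 -3 0 0 0;-5.3 0 -7 0 0 0;-5.3 0 -10.5 0 0 0;-5.3 0 -10.5 0 0 0;-5.3 0 -10.5 0 0 0"}}

```text
clock: 19.23
position: [0.4461, -0.2797, 0.2567]
orientation: [-0.001, 0.999, 0.044, 0.0]
ft_force: [-0.6, 0.3, -2.0]
finger_gap: 0.0126
```

```bash
python3 look.py 16; python3 -c "
from h import *
save('wrist','w16')
print(row([.4849,-.0077,.2537],Rjaw(-98.2)))"
```

```text
[ 0.44614091 -0.27972295  0.25667229] [[0.996, 0.087, 0.0], [0.087, -0.996, 0.002], [0.0, -0.002, -1.0]] [-0.58122313  0.33335945 -1.99080265] [-0.00457505  0.04233632 -0.03367648] 0.012583893722706681
6.28 -26.73 0.29  -0.2 0.1 13.2
```

View pics/z16.png

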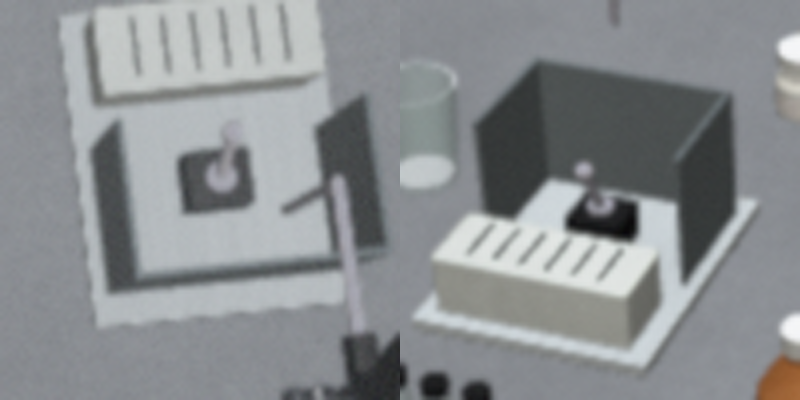

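View pics/w16.png

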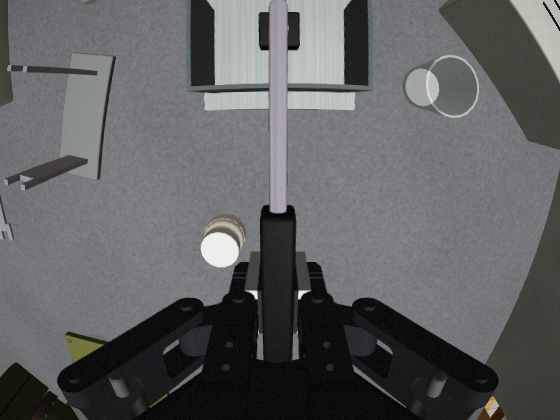

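Emit:
{"op": "send_rows", "data": {"rows": "0 -4 0 0 0 0;1 -10 0.3 0 0 4;2.5 -16 0.3 0 0 9;4.5 -22 0.3 0 0 13.2;6 -25.5 0.3 0 0 13.2;6.3 -26.7 0.3 0 0 13.2;6.3 -26.7 0.3 0 0 13.2;6.3 -26.7 0.3 0 0 13.2;6.3 -26.7 0.3 0 0 13.2"}}

```text
clock: 20.5
position: [0.4858, -0.0099, 0.2548]
orientation: [-0.001, 0.997, -0.072, 0.0]
ft_force: [0.9, -0.5, -1.1]
finger_gap: 0.0131
```

```bash
python3 - <<'E'
from h import *
p,r,o=tool(); print(p,r.as_matrix().round(4).tolist(),o['ft_force'],o['moment'],o['finger_gap'])
save('wrist','w17'); save('top','t17'); save('scene','s17')
t=cv2.imread('pics/t17.png'); a=cv2.resize(t[140:260,250:350],(480,576),interpolation=cv2.INTER_CUBIC)
t=cv2.imread('pics/s17.png'); b=cv2.resize(t[140:270,230:330],(443,576),interpolation=cv2.INTER_CUBIC)
cv2.imwrite('pics/z17.png',cv2.resize(np.hstack([a,b]),(800,500)))
E
```

```text
[ 0.48578566 -0.00992242  0.25483823] [[0.9895, -0.1446, 0.0007], [-0.1446, -0.9895, 0.001], [0.0005, -0.0011, -1.0]] [ 0.86124774 -0.52023842 -1.07467643] [0.0005754  0.0154387  0.02859563] 0.01308779278691038
```

View pics/w17.png

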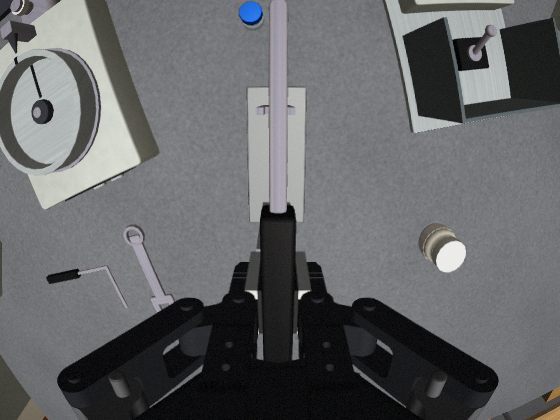

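View pics/z17.png

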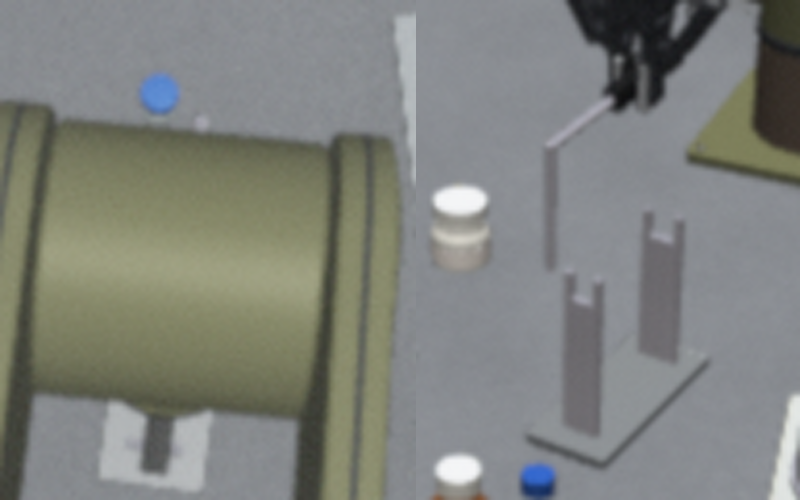

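```bash
python3 -c "
from h import *
g=np.load('grasp.npz'); R=Ro.from_quat(g['q'][[1,2,3,0]]); P=g['p'].copy(); P[2]=.165
print(g['p'],row(P,R))"
```

```text
[ 0.48644216 -0.00756384  0.11057532] 0.02 -0.19 9.00  0.0 0.1 -0.1
```

Emit:
{"op": "send_rows", "data": {"rows": "0 -0.2 2 0 0 -0.1;0 -0.2 5 0 0 -0.1;0 -0.2 8 0 0 -0.1;0 -0.2 9 0 0 -0.1;0 -0.2 9 0 0 -0.1;0 -0.2 9 0 0 -0.1"}}

```text
clock: 21.4
position: [0.4875, -0.0068, 0.1661]
orientation: [-0.001, 0.997, -0.071, 0.002]
ft_force: [-0.1, -0.1, -0.8]
finger_gap: 0.0127
```

```bash
python3 -c "
from h import *
g=np.load('grasp.npz'); R=Ro.from_quat(g['q'][[1,2,3,0]]); P=g['p'].copy(); print(row(P,R),tool()[0],tool()[2]['ft_force'])
save('wrist','w18')"
```

```text
-0.11 0.10 5.55  0.0 -0.1 0.1 [ 0.48748328 -0.00675892  0.16608853] [-0.09010211 -0.11003128 -0.83242475]
```

View pics/w18.png

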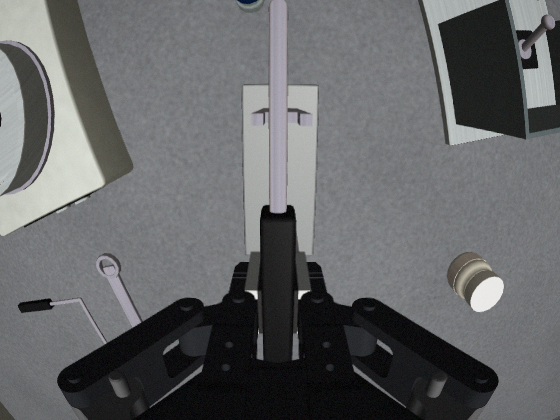

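Emit:
{"op": "send_rows", "data": {"rows": "-0.1 0.1 0 0 0 0;-0.1 0.1 1.5 0 0 0;-0.1 0.1 3 0 0 0;-0.1 0.1 4.3 0 0 0;-0.1 0.1 5.2 0 0 0;-0.1 0.1 5.4 0 0 0;-0.1 0.1 5.4 0 0 0"}}

```text
clock: 22.32
position: [0.4856, -0.0073, 0.1111]
orientation: [-0.001, 0.998, -0.071, 0.001]
ft_force: [0.5, 0.0, -0.8]
finger_gap: 0.0128
```

```bash
python3 -c "
from h import *
g=np.load('grasp.npz'); R=Ro.from_quat(g['q'][[1,2,3,0]]); P=g['p'].copy(); print(row(P,R),tool()[0],tool()[2]['ft_force'],tool()[2]['moment'])
save('wrist','w19');save('scene','s19')
t=cv2.imread('pics/s19.png'); cv2.imwrite('pics/z19.png',cv2.resize(t[150:270,230:330],(500,600),interpolation=cv2.INTER_CUBIC))"
```

```text
0.09 0.01 0.06  0.0 0.0 0.1 [ 0.48558168 -0.00734426  0.1111409 ] [ 0.50082126  0.02985737 -0.83832236] [-0.0194305  -0.0093635  -0.00475911]
```

View pics/w19.png

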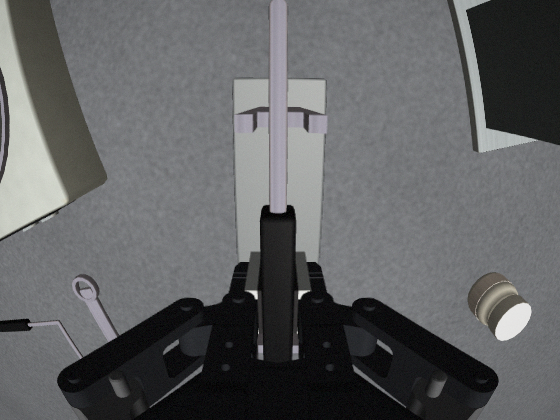

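View pics/z19.png

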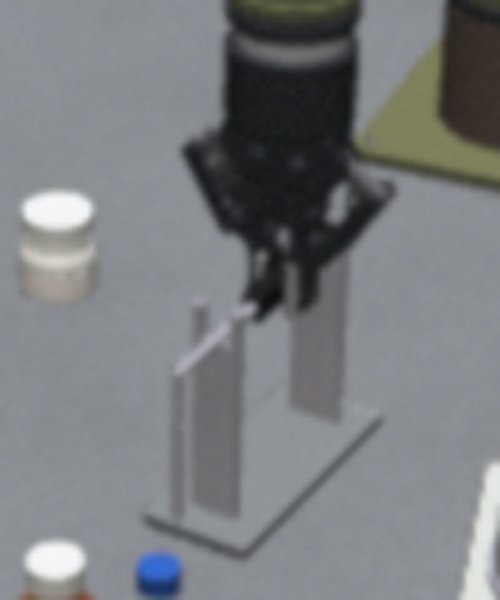

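Emit:
{"op": "send_rows", "data": {"rows": "0.1 0 0.1 0 0 0;0.1 0 0.1 0 0 0;0.1 0 0.1 0 0 0"}}

```text
clock: 22.8
position: [0.4864, -0.0075, 0.1106]
orientation: [-0.001, 0.998, -0.071, 0.001]
ft_force: [-3.0, 0.4, 6.9]
finger_gap: 0.0126
```

Emit:
{"op": "send_rows", "data": {"rows": "0 0 0 0 0 0;0 0 0 0 0 0;0 0 0 0 0 0;0 0 0 0 0 0;0 0 0 0 0 0", "grip": 45}}

```text
clock: 23.42
position: [0.4863, -0.0075, 0.1099]
orientation: [-0.001, 0.998, -0.071, 0.0]
ft_force: [0.7, 0.2, -0.1]
finger_gap: 0.0384
```

```bash
python3 -c "
from h import *
print(tool()[2]['ft_force']); save('wrist','w20')"
```

```text
[ 0.665227    0.23159352 -0.09125147]
```

View pics/w20.png

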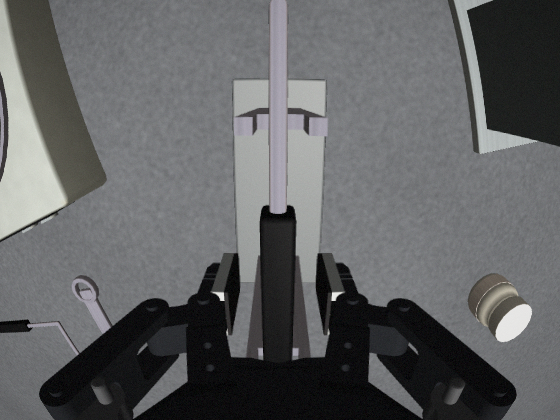

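Rod lies in both forks as before, fingers clear on either side. I'll lift straight up and back away for the final check.

Emit:
{"op": "send_rows", "data": {"rows": "0 0 -3 0 0 0;0 0 -7 0 0 0;0 0 -12 0 0 0;0 0 -17 0 0 0;-2 0 -19 0 0 0;-4 0 -19 0 0 0;-4 0 -19 0 0 0;-4 0 -19 0 0 0"}}

```text
clock: 24.48
position: [0.446, -0.0021, 0.2987]
orientation: [-0.001, 0.998, -0.071, -0.0]
ft_force: [0.9, -0.8, -0.4]
finger_gap: 0.0381
```

```bash
python3 - <<'E'
from h import *
p,r,o=tool(); print(p,o['ft_force'],o['clock'])
save('wrist','w21'); save('top','t21'); save('scene','s21')
E
```

```text
[ 0.44600735 -0.00205054  0.29865116] [ 0.88912166 -0.77208122 -0.42984082] 24.475
```

View pics/w21.png

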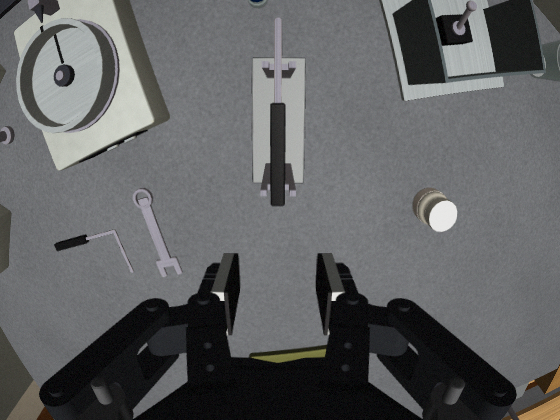

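View pics/s21.png

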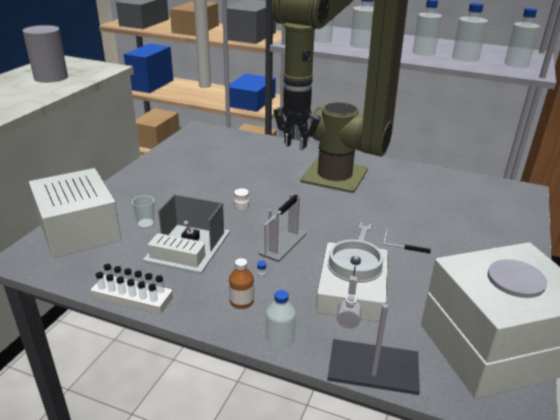

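View pics/t21.png

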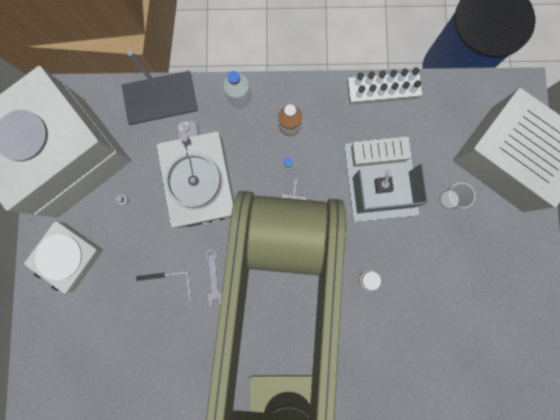

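```bash
python3 -c "
from h import *
print(manip.finish_job())"
```

```text
the job is handed in; nothing more can be done
None
```

The job is done and handed in at about 24.5 s of the 72 s allowed. finish_job reports no verdict, so the results below come from my own checks.

- **Flywheel:** I gripped it by the rim, turned it about 67° and let go. After release, the mark on the rim and the pointer both measured about 12.1°. The inner part of the engraved line gave 10.8°, so the match is good to about 1°. The last pictures show it unmoved.
- **Switch:** I reached over the guard with the larger rod and pushed the toggle until the contact force rose sharply at the stop, about 7 N at the wrist. The ball then stood about 22 mm beyond the pivot, which is the fully-on position, and it stayed there after I drew the rod back. I measured its start at about 19 mm towards the guard, against the 22 mm given. Only the rod touched the switch.
- **Rod:** I laid it back in both forks within about 1 mm of the pose I took it from. The wrist view before and after release looked the same as before I picked it up.
- **Bystanders:** In the last scene, top and wrist pictures they appear where they stood. I compared these by eye only. The arm hides most of the rest in the last top view, so there I relied on the wrist and scene pictures.

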